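# Re-rack cut panels in reverse for the edge bander

### The arm

A 6-joint arm with a two-finger parallel gripper is mounted at the origin on a cart in front of the work surface, level with it; the furniture and walls round the work are solid. World frame = base frame: x ahead of the robot, y to its left, z up, the work surface at z = 0. Lengths are in mm, angles in rad, forces in N, time in s.
With the tool pointing down it reaches from about 350 to 950 mm from the base axis. Payload 17.4 kg.
Tool frame: the origin (TCP) lies at the very end of the fingers, on their centre line; the grasp point (between the pads) lies 19 mm behind it; z points along the fingers, y is the line along which they close (so a half turn about z gives the same grasp; the last joint's range is limited). The gripper opens to 93 mm and grips with 3 to 60 N. Pads are 15 mm wide; open, the fingers measure 128 mm over their backs; the gripper's body (75 mm by 188 mm) begins 65 mm behind the grasp point.
Start: joints at [1.239, 0.116, 1.442, -0, 1.584, -0.038], TCP at [195.482, 646.08, 218.646] pointing down, gripper open.
Joint ranges: [-2.83, 2.83], [-0.83, 2.19], [0.07, 2.5], [-1.14, 4.28], [0.01, 3], [-2.97, 2.97]. Speed limits (rad/s): [1.89, 1.89, 2.22, 3.14, 3.14, 3.14].

### API

Orientations are given as a unit quaternion [x, y, z, w].
In Python, from cell import bot gives the robot as it stands. The module is installed in compiled form; this text tells all that it offers.
- The arm moves only by the tool jog_arm, never from a script. Its argument "plan" is a list of rows, each an object of numbers: "dx", "dy", "dz": the shift along the tool's x, y, z in mm; "wx", "wy", "wz": the turn, a rotation vector about the tool's x, y, z in rad. In form: [{"dx": .., "dy": .., "dz": .., "wx": .., "wy": .., "wz": ..}, ...]. A call has exactly 5 rows; each row shifts and turns the commanded pose from where the row before left it, along the tool's axes as they then stand; what a row does not reach is not made up. A row lasts 1/8 s, in which the tool goes at most 62.5 mm and 10.7 degrees, less where a joint would pass 70% of its speed; a pose out of reach is approached as far as the arm can. A call with a gripper value outside its range is refused whole. "grip" is the opening, from 0 (shut) to 1 (fully open), set as the call begins (left out, the last holds). The fingers move at their own pace and stop on an object; "grip_force" is the grip in N (left out, the last holds). Time passes only in rows, so rows that do not move let the fingers close, or fill a call up. It gives the time, the measured TCP pose, the force, the opening and the grip force at its end, in the units of the state.
- bot.sense(): the state, without advancing time (a new reading comes with each control period).
- bot.snapshot(name): name is "scene" or "top"; returns the picture (420x560x3 uint8, red, green, blue); there is no depth.
- bot.camera_model(name): a dict with "vertical_fov" (degrees; the focal length in pixels is half the picture's height over the tangent of half this angle, whatever the lens; pixels are square), "cx", "cy" (the principal point, pixels), "distortion" ([k1, k2, p1, p2, k3] as OpenCV has them; the pictures are not rectified), "eye" and "attitude" of the camera in the world. Camera axes: x right, y up, looking along -z (the intrinsics and any distortion apply to the point x, -y, -z); pixel columns grow to the right and rows downward; lengths in mm; the calibration is good to about 2 mm. A picture is of the moment at which its call begins. camera_model takes no time and is no camera call.
- bot.close_job(): hands the job in; it is judged then, once.
Trained networks look in the newest picture that a camera, given by its name, has taken for a name from the list of things; names that differ only in an ending like _2 or _b are one class to them, and where a whole thing is asked for, a point or a joint stands for the part that bears it (a point fixed in the world has none). Each returns a list of dicts, best first, with "score" (0 to 1); they miss things now and then, are a little off and sometimes report something else, mostly with a low value. They report only what shows in the picture. A call takes as long as a camera call.
- bot.outline_of(name, camera): "pixels" (420x560 bool, what is visible of it) and "extent" ([left, top, right, bottom] in pixels, round what is visible of it).
The state is a dict: "t": time; "joint_positions": joint angles; "joint_vel": joint speeds; "effort": joint torques, N m; "ee_pos": TCP position; "tcp_rot": TCP orientation; "wrist_force": force on the tool from outside, world axes, zero at the start; "torque": the same for the moment, N m; "gripper_width": finger opening in mm; "gripper_force": force on a finger pad.
Only numpy, scipy, OpenCV 4.12 (cv2) and the standard library are available. Lean on these libraries where they do the work, as an engineer would, in place of code of your own. Each camera call takes 0.05 s, during which the arm holds its last target. There are 200 camera calls.

### The job

The four cut panels stand in the cutting rack in the order they came off the saw, the first one next to the tall end board. The edge-banding rack will be emptied from its low open end and the first panel cut must come out first, so move all four across in reverse order: the panel next to the tall end board now goes into the slot at the open end of the other rack, the next one beside it, and so on until the last cut stands next to the tall end board there. Keep the panels upright; in the end each stands right down in its own slot, with its length centred in the slot.

Things in the scene. Friction and masses are not known exactly. Their poses are not given: they have to be found in the camera images.
- panel_tall: tallest panel, white-faced chipboard: 150 long, 85 high, 16 thick, 0.17 kg. Stands on edge in a slot. Origin: centre of its lower edge; x across its thickness, y along its length, z up. It can be pinched across its thickness by its top edge; the holder hides its lowest 28 mm. Turning it end for end (half turn about z) makes no difference.
- panel_long: second longest panel, chipboard with a pale face with handwriting: 138 long, 68 high, 17 thick, 0.15 kg. Stands on edge in a slot. Origin: centre of its lower edge; x across its thickness, y along its length, z up. It can be pinched across its thickness by its top edge; the holder hides its lowest 28 mm. Turning it end for end (half turn about z) makes no difference.
- panel_mid: medium panel, chipboard: 105 long, 62 high, 18 thick, 0.1 kg. Stands on edge in a slot. Origin: centre of its lower edge; x across its thickness, y along its length, z up. It can be pinched across its thickness by its top edge; the holder hides its lowest 28 mm. Turning it end for end (half turn about z) makes no difference.
- panel_small: short panel, chipboard: only 45 long, 62 high, 18 thick, 0.07 kg. Stands on edge in a slot. Origin: centre of its lower edge; x across its thickness, y along its length, z up. It can be pinched across its thickness by its top edge; the holder hides its lowest 28 mm. Turning it end for end (half turn about z) makes no difference.
- holder_tall: the slotted wooden holder of the cutting rack in which panel_tall stands at the start (screwed to the rail, does not move; the four are alike). Base 44 x 92 x 10; two plywood cheeks 62 long (along y) leave a slot that runs along y: 21 wide, flared to about 33 at its mouth, 28 deep. Origin: centre of its underside; x along the row, towards the tall end board; slot floor 10 above the origin.
- holder_long: the slotted wooden holder of the cutting rack in which panel_long stands at the start (screwed to the rail, does not move; the four are alike). Base 44 x 92 x 10; two plywood cheeks 62 long (along y) leave a slot that runs along y: 21 wide, flared to about 33 at its mouth, 28 deep. Origin: centre of its underside; x along the row, towards the tall end board; slot floor 10 above the origin.
- holder_mid: the slotted wooden holder of the cutting rack in which panel_mid stands at the start (screwed to the rail, does not move; the four are alike). Base 44 x 92 x 10; two plywood cheeks 62 long (along y) leave a slot that runs along y: 21 wide, flared to about 33 at its mouth, 28 deep. Origin: centre of its underside; x along the row, towards the tall end board; slot floor 10 above the origin.
- holder_small: the slotted wooden holder of the cutting rack in which panel_small stands at the start (screwed to the rail, does not move; the four are alike). Base 44 x 92 x 10; two plywood cheeks 62 long (along y) leave a slot that runs along y: 21 wide, flared to about 33 at its mouth, 28 deep. Origin: centre of its underside; x along the row, towards the tall end board; slot floor 10 above the origin.
- cut_rack: the cutting rack: fixed aluminium rail along x, 12 high, on which the four holders with the panels are screwed at x = +84, +28, -28, -84, y = 0. At its +x end a plywood end board 104 high (its face to the row at x = +130); the -x end is low and open. Origin: middle of the row, on the table; z up. Between the two racks stands a toggle clamp 140 high.
- edge_rack: the edge-banding rack, empty at the start, fixed, same build: plywood end board 104 high at +x (face at x = +130), -x end low and open, four slotted holders. Slot centres at x = +84, +28, -28, -84, y = 0; slots run along y, 21 wide, flared to 33 at the mouth; slot floors 22 above the table, holder tops 50. Origin: middle of the row, on the table; z up.

How it is judged (in metres and radians):
At the end, for the whole second after the job is handed in: Each panel stands in the edge rack slot at minus the x its holder has in the cutting rack: 13 mm along the row, length centred to 15 mm, lower edge on the slot floor within 5 mm, upright to 0.22 rad, along the slot to 0.25 rad, released and at rest (((x of holder_tall in the frame of cut_rack between 0.064 and 0.104 m and x of panel_tall in the frame of edge_rack between -0.097 and -0.071 m) or (x of holder_tall in the frame of cut_rack between 0.008 and 0.048 m and x of panel_tall in the frame of edge_rack between -0.041 and -0.015 m) or (x of holder_tall in the frame of cut_rack between -0.048 and -0.008 m and x of panel_tall in the frame of edge_rack between 0.015 and 0.041 m) or (x of holder_tall in the frame of cut_rack between -0.104 and -0.064 m and x of panel_tall in the frame of edge_rack between 0.071 and 0.097 m)) and y of panel_tall in the frame of edge_rack between -0.015 and 0.015 m and height (world z) of panel_tall between 0.017 and 0.027 m and angle between each of panel_tall, panel_long, panel_mid, panel_small's own z axis and vertical below 0.22 rad and angle between the x axis of each of panel_tall, panel_long, panel_mid, panel_small and the x axis of edge_rack, either way round below 0.25 rad and linear speed of each of panel_tall, panel_long, panel_mid, panel_small below 0.02 m/s and angular speed of each of panel_tall, panel_long, panel_mid, panel_small below 0.4 rad/s and ((x of holder_long in the frame of cut_rack between 0.064 and 0.104 m and x of panel_long in the frame of edge_rack between -0.097 and -0.071 m) or (x of holder_long in the frame of cut_rack between 0.008 and 0.048 m and x of panel_long in the frame of edge_rack between -0.041 and -0.015 m) or (x of holder_long in the frame of cut_rack between -0.048 and -0.008 m and x of panel_long in the frame of edge_rack between 0.015 and 0.041 m) or (x of holder_long in the frame of cut_rack between -0.104 and -0.064 m and x of panel_long in the frame of edge_rack between 0.071 and 0.097 m)) and y of panel_long in the frame of edge_rack between -0.015 and 0.015 m and height (world z) of panel_long between 0.017 and 0.027 m and ((x of holder_mid in the frame of cut_rack between 0.064 and 0.104 m and x of panel_mid in the frame of edge_rack between -0.097 and -0.071 m) or (x of holder_mid in the frame of cut_rack between 0.008 and 0.048 m and x of panel_mid in the frame of edge_rack between -0.041 and -0.015 m) or (x of holder_mid in the frame of cut_rack between -0.048 and -0.008 m and x of panel_mid in the frame of edge_rack between 0.015 and 0.041 m) or (x of holder_mid in the frame of cut_rack between -0.104 and -0.064 m and x of panel_mid in the frame of edge_rack between 0.071 and 0.097 m)) and y of panel_mid in the frame of edge_rack between -0.015 and 0.015 m and height (world z) of panel_mid between 0.017 and 0.027 m and ((x of holder_small in the frame of cut_rack between 0.064 and 0.104 m and x of panel_small in the frame of edge_rack between -0.097 and -0.071 m) or (x of holder_small in the frame of cut_rack between 0.008 and 0.048 m and x of panel_small in the frame of edge_rack between -0.041 and -0.015 m) or (x of holder_small in the frame of cut_rack between -0.048 and -0.008 m and x of panel_small in the frame of edge_rack between 0.015 and 0.041 m) or (x of holder_small in the frame of cut_rack between -0.104 and -0.064 m and x of panel_small in the frame of edge_rack between 0.071 and 0.097 m)) and y of panel_small in the frame of edge_rack between -0.015 and 0.015 m and height (world z) of panel_small between 0.017 and 0.027 m); the robot touches nothing.
It fails at once if panel_tall is tipped over (more than about 57 degrees from upright) (angle between panel_tall's own z axis and vertical above 1 rad).
It fails at once if panel_long is tipped over (more than about 57 degrees from upright) (angle between panel_long's own z axis and vertical above 1 rad).
It fails at once if panel_mid is tipped over (more than about 57 degrees from upright) (angle between panel_mid's own z axis and vertical above 1 rad).
It fails at once if panel_small is tipped over (more than about 57 degrees from upright) (angle between panel_small's own z axis and vertical above 1 rad).
It also fails if it takes over 106 s, if anything falls off the work surface, if the arm or the gripper's body presses on something with over 40 N, if the wrist force passes 120 N, or if a joint passes its speed limit or range.

## Working session

There is one attempt and no reset: what is moved stays moved. The work goes in short steps, Python scripts to look and compute and a tool call to move; the robot and the scene stay as the last step left them, time stands still between calls to the robot, and variables do not carry over. Pictures are saved under pics/ and viewed, at most 14 in all, crops included, and the job is handed in when it is done.

Besides the shell and the picture viewer there is one more tool, called after "Call:" by a JSON object that holds its "op" and its "data". jog_arm: Moves the arm, as the interface text tells. Its arguments: {"type":"object","properties":{"plan":{"type":"array"},"grip":{"type":"number"},"grip_force":{"type":"number"}},"required":["plan"]}

```bash
mkdir -p pics; cat > h.py <<'E'
import numpy as np,cv2
from cell import bot
from scipy.spatial.transform import Rotation as R
def cam(n):
    m=bot.camera_model(n); f=210/np.tan(np.radians(m['vertical_fov'])/2)
    K=np.array([[f,0,m['cx']],[0,f,m['cy']],[0,0,1.]]); a=np.array(m['attitude'],float)
    A=R.from_quat(a).as_matrix() if a.size==4 else a.reshape(3,3)
    return K,np.array(m['distortion'],float),np.array(m['eye'],float),A
def back(n,px,z):
    K,d,e,A=cam(n); u=cv2.undistortPoints(np.array(px,float).reshape(-1,1,2),K,d).reshape(-1,2)
    r=np.c_[u[:,0],-u[:,1],-np.ones(len(u))]@A.T
    return e+r*((z-e[2])/r[:,2])[:,None]
def proj(n,P):
    K,d,e,A=cam(n); c=(np.array(P,float).reshape(-1,3)-e)@A; c=c*[1,-1,-1]
    return cv2.projectPoints(c,np.zeros(3),np.zeros(3),K,d)[0].reshape(-1,2)
E
python3 - <<'E'
from h import *
for n in('scene','top'):
    print(n,bot.camera_model(n)); cv2.imwrite(f'pics/{n}0.png',bot.snapshot(n)[:,:,::-1])
    for k in 'panel_tall panel_long panel_mid panel_small cut_rack edge_rack holder_tall holder_long holder_mid holder_small'.split():
        for o in bot.outline_of(k,n)[:2]:
            ys,xs=np.nonzero(o['pixels']); r=cv2.minAreaRect(np.c_[xs,ys].astype(np.float32))
            print(n,k,round(o['score'],2),o['extent'],np.round(r[0]),np.round(r[1]),round(r[2],1))
print(bot.sense())
E
```

```text
scene {'vertical_fov': 56.9497737750025, 'cx': 278.8131185031138, 'cy': 206.4145831602643, 'distortion': array([-0.0428762,  0.       ,  0.       ,  0.       ,  0.       ]), 'eye': array([-100.25832281, -626.8619655 ,  550.65492634]), 'attitude': array([ 0.43675778, -0.21590876, -0.37094987,  0.79058348])}
scene panel_long 0.83 [246.6, 151.6, 266.2, 195.0] [258. 174.] [45. 16.] 63.4
scene panel_mid 0.59 [193.2, 165.7, 203.3, 199.7] [197. 182.] [37. 10.] 77.0
scene panel_small 0.6 [214.3, 165.5, 223.4, 195.0] [217. 180.] [27.  9.] 82.9
scene cut_rack 0.94 [184.5, 151.7, 280.5, 207.2] [237. 190.] [ 39. 101.] 62.6
scene edge_rack 0.6 [298.4, 190.8, 384.9, 292.8] [346. 243.] [ 45. 116.] 34.0
scene holder_tall 0.54 [227.7, 177.1, 242.5, 198.6] [232. 187.] [22.  7.] 63.4
scene holder_long 0.44 [247.0, 172.3, 257.7, 195.9] [251. 184.] [23.  9.] 73.3
scene holder_mid 0.65 [186.1, 180.2, 206.1, 205.2] [197. 191.] [27. 17.] 76.0
scene holder_small 0.54 [207.7, 180.9, 227.9, 200.9] [217. 190.] [20. 17.] 79.7
top {'vertical_fov': 44.64918936016375, 'cx': 277.16654279652266, 'cy': 213.53530120336
[... 1076 characters left out ...]
.1, 'joint_positions': array([ 1.23919129e+00,  1.15992772e-01,  1.44162960e+00,  5.51039027e-06,
        1.58400175e+00, -3.78108550e-02]), 'joint_vel': array([-0.00037005,  0.00182249,  0.00078902, -0.00096294, -0.00062527,
       -0.00020327]), 'effort': array([ 2.19567686e-03, -7.21024132e+01, -6.22768164e+01,  7.82185933e-02,
        1.81967136e-02, -7.05563207e-05]), 'ee_pos': array([195.48226906, 646.06703565, 218.63261842]), 'tcp_rot': array([ 1.46369318e-01,  9.89230015e-01, -1.49603829e-05, -5.59779008e-06]), 'wrist_force': array([0.78387266, 0.12867197, 0.50524476]), 'torque': array([-0.03535036, -0.0197355 ,  0.05645889]), 'gripper_force': 0.0, 'gripper_width': 92.81370140475956}
```

View pics/scene0.png

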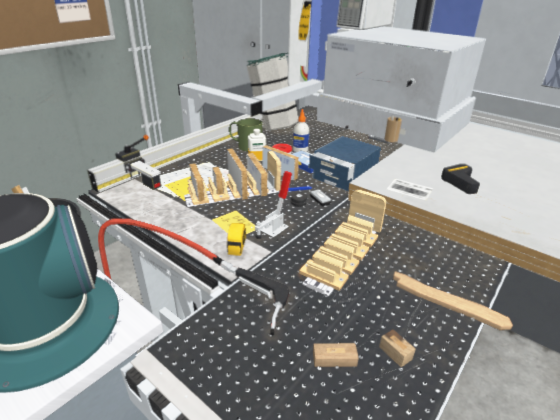

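View pics/top0.png

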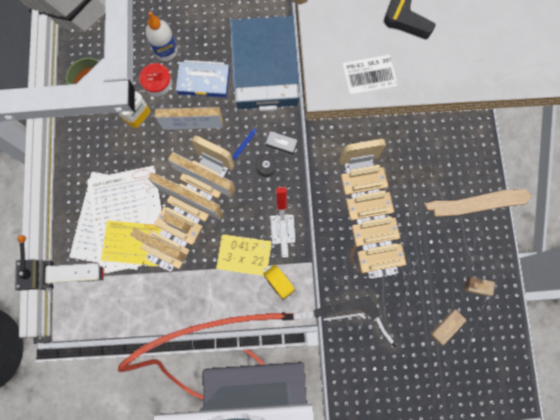

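The scene view shows the cut rack at about (230,175), the clamp at (280,205) and the empty edge rack at (345,240). In the top view, from the end board at (213,153) downwards, the panels are long (201,175), tall (186,195), small (177,222) and mid (160,247). The edge rack is at (372,210), with its end board at (363,150) near a raised counter. Next I'll fit the poses.

```bash
cat > fit.py <<'E'
from h import *
from scipy.optimize import minimize
def box(c,s,z0,z1):
    return np.array([[c[0]+a*s[0]/2,c[1]+b*s[1]/2,z] for a in(-1,1) for b in(-1,1) for z in(z0,z1)])
def sil(n,boxes,p):
    S=4; im=np.zeros((420*S,560*S),np.uint8); c,s=np.cos(p[2]),np.sin(p[2])
    for b in boxes:
        w=np.c_[p[0]+c*b[:,0]-s*b[:,1],p[1]+s*b[:,0]+c*b[:,1],b[:,2]]
        cv2.fillConvexPoly(im,cv2.convexHull(np.round((proj(n,w)+.5)*S).astype(np.int32)),255)
    return cv2.resize(im,(560,420),interpolation=cv2.INTER_AREA)/255.
def fit(boxes,masks,p0):
    f=lambda q:sum(np.abs(sil(n,boxes,[q[0],q[1],q[2]/300])-m).sum()/m.sum() for n,m in masks.items())
    x0=[p0[0],p0[1],p0[2]*300]; best=None
    for st in(40,10):
        r=minimize(f,x0,method='Nelder-Mead',options=dict(initial_simplex=np.array([x0]+[np.add(x0,st*np.eye(3)[i]) for i in range(3)]),maxiter=150)); x0=r.x
    return r.x[0],r.x[1],r.x[2]/300,r.fun
P=dict(panel_tall=(16,150,85),panel_long=(17,138,68),panel_mid=(18,105,62),panel_small=(18,45,62))
def holder(x): return [box((x,0),(44,92),12,22),box((x-13.5,0),(11,62),22,50),box((x+13.5,0),(11,62),22,50)]
rack=[box((136,0),(12,80),0,104),box((0,0),(270,30),0,12)]+sum([holder(x) for x in(84,28,-28,-84)],[])
E
cat > m.py <<'E'
from fit import *
for n in('scene','top'): bot.snapshot(n)
def mk(k,cs=('top','scene')):
    d={}
    for n in cs:
        o=bot.outline_of(k,n)
        if o and o[0]['score']>.5: d[n]=o[0]['pixels'].astype(float)
    return d
print('tcp px',[proj(n,[[195,646,218]]) for n in('top','scene')])
print('ledge/end/clamp px->', back('top',[[363,148],[360,105],[440,100],[213,145],[282,190],[283,250],[371,209]],104))
ed=mk('edge_rack'); g=back('top',[[371,209]],40)[0]
for m in (ed,{'top':ed['top']}): e=fit(rack,m,[g[0],g[1],-.17+.0]); print('edge',np.round(e,3))
hs={}
for k in P:
    h=mk('holder_'+k[6:],('top',)); 
for k,px,yaw in(('panel_long',(201,175),-.46),('panel_tall',(186,195),-.46),('panel_small',(177,222),-.46),('panel_mid',(160,247),-.46)):
    s=P[k]; g=back('top',[px],60)[0]; m=mk(k)
    for mm in (m,)+tuple({n:v} for n,v in m.items()):
        if mm: print(k,list(mm),np.round(fit([box((0,0),s,50,22+s[2])],mm,[g[0],g[1],yaw]),3))
E
python3 m.py; python3 - <<'E'
import cv2
i=cv2.imread('pics/top0.png')[60:300,110:430]; cv2.imwrite('pics/tc.png',cv2.resize(i,(800,600),interpolation=cv2.INTER_CUBIC))
j=cv2.imread('pics/scene0.png')[70:310,130:450]; cv2.imwrite('pics/sc.png',cv2.resize(j,(800,600),interpolation=cv2.INTER_CUBIC))
E
```

```text
tcp px [array([[-170.56935046,  425.44759851]]), array([[-10.96413286, 108.82279205]])]
ledge/end/clamp px-> [[ 643.99508526 -293.94819634  104.        ]
 [ 735.3373487  -297.4812357   104.        ]
 [ 735.57275431 -461.29079454  104.        ]
 [ 670.99241891    2.40530028  104.        ]
 [ 569.44460721 -127.8199921   104.        ]
 [ 452.15034075 -121.48799537  104.        ]
 [ 519.82782728 -296.60174958  104.        ]]Traceback (most recent call last):
  File "m.py", line 12, in <module>
    for m in (ed,{'top':ed['top']}): e=fit(rack,m,[g[0],g[1],-.17+.0]); print('edge',np.round(e,3))
                        ~~^^^^^^^
KeyError: 'top'
```

View pics/tc.png

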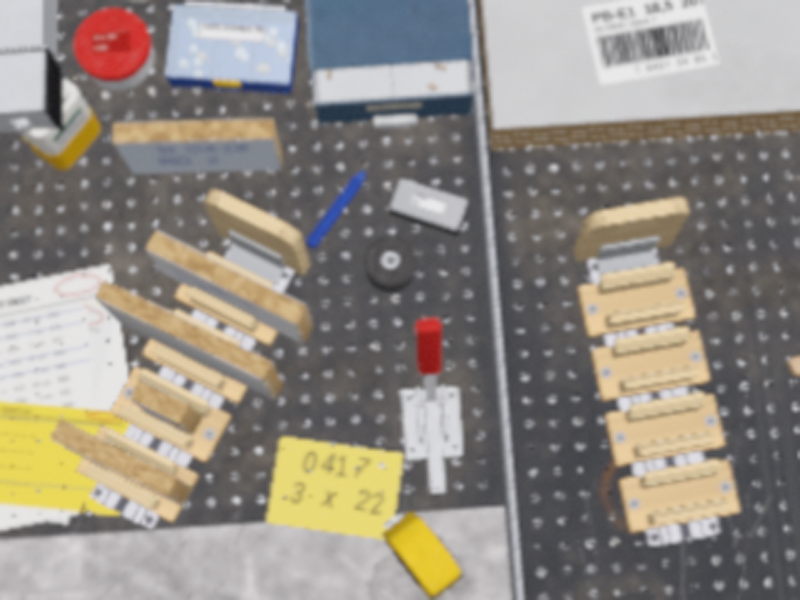

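View pics/sc.png

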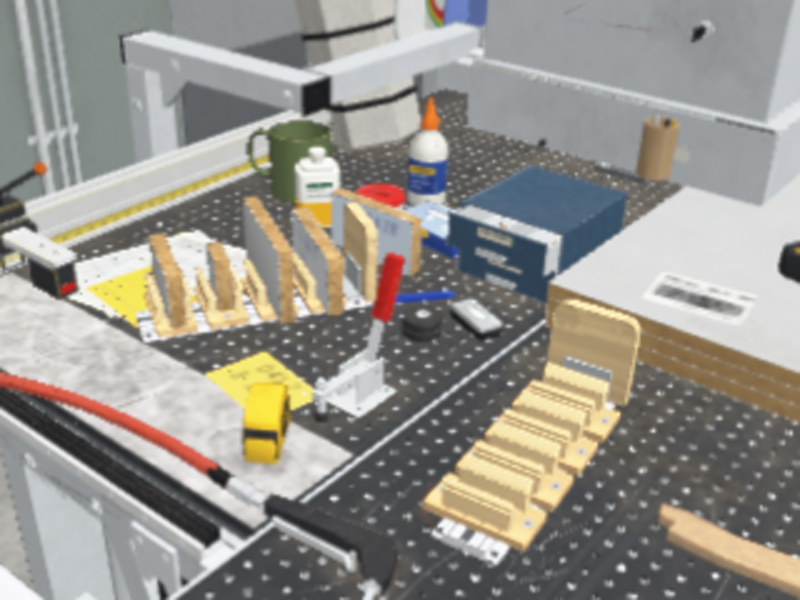

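The crops confirm the layout. The order from the end board is long, tall, small, mid. The clamp is at (430,400) in the first crop, and a portal frame stands at top left with its corner near (50,90). The detections vary from call to call, so I'll retry until each is found.

```bash
cat > m.py <<'E'
from fit import *
def mk(k,cs=('top','scene')):
    d={}
    for n in cs:
        for _ in range(4):
            o=bot.outline_of(k,n)
            if o and o[0]['score']>.5: d[n]=o[0]['pixels'].astype(float); break
            bot.snapshot(n)
    return d
if __name__=='__main__':
    # portal corner triangulation
    K=[]
    a,b=[ (cam(n)[2], (lambda q:(q-cam(n)[2])/np.linalg.norm(q-cam(n)[2]))(back(n,[p],100)[0])) for n,p in(('top',(122,82)),('scene',(246,112)))]
    s=np.linalg.lstsq(np.c_[a[1],-b[1]],b[0]-a[0],rcond=None)[0]; print('portal',a[0]+s[0]*a[1],b[0]+s[1]*b[1])
    g=back('top',[[371,209]],40)[0]; m=mk('edge_rack')
    for mm in (m,)+tuple({n:v} for n,v in m.items()): print('edge',list(mm),np.round(fit(rack,mm,[g[0],g[1],.1]),3))
    for k,px in(('panel_long',(201,175)),('panel_tall',(186,195)),('panel_small',(177,222)),('panel_mid',(160,247))):
        s=P[k]; g=back('top',[px],60)[0]; m=mk(k)
        for mm in (m,)+tuple({n:v} for n,v in m.items()):
            if mm: print(k,list(mm),np.round(fit([box((0,0),s,50,22+s[2])],mm,[g[0],g[1],-.46]),3))
        h=mk('holder_'+k[6:],('top',))
        if h: 
            print(' holder',np.round(fit(holder(0),h,[g[0],g[1],-.46]),3))
    # hand-read pixel lines: edge rack cheek centres
    q=np.array([[637,276],[643,310],[648,339],[655,372],[662,405],[671,439],[675,471],[690,510]])/2.5+[110,60]
    print(np.round(back('top',q,50),1)[:,:2].tolist()); print(bot.sense()['t'])
E
python3 m.py
```

```text
portal [784.72148729 162.89302874 174.38379558] [753.39306635 192.09225503 167.00539365]Traceback (most recent call last):
  File "m.py", line 16, in <module>
    for mm in (m,)+tuple({n:v} for n,v in m.items()): print('edge',list(mm),np.round(fit(rack,mm,[g[0],g[1],.1]),3))
                                                                                     ~~~^^^^^^^^^^^^^^^^^^^^^^^^
  File "fit.py", line 15, in fit
    r=minimize(f,x0,method='Nelder-Mead',options=dict(initial_simplex=np.array([x0]+[np.add(x0,st*np.eye(3)[i]) for i in range(3)]),maxiter=150)); x0=r.x
    res = _minimize_neldermead(fun, x0, args, callback, bounds=bounds,
                               **options)
    fxr = func(xr)
    fx = function(np.copy(x), *(wrapper_args + args))
  File "fit.py", line 12, in <lambda>
    f=lambda q:sum(np.abs(sil(n,boxes,[q[0],q[1],q[2]/300])-m).sum()/m.sum() for n,m in masks.items())
               ~~~^^^^^^^^^^^^^^^^^^^^^^^^^^^^^^^^^^^^^^^^^^^^^^^^^^^^^^^^^^^^^^^^^^^^^^^^^^^^^^^^^^^^
  File "fit.py", line 12, in <genexpr>
    f=lambda q:sum(np.abs(sil(n,boxes,[q[0],q[1],q[2]/300])-m).sum()/m.sum() for n,m in masks.items())
                          ~~~^^^^^^^^^^^^^^^^^^^^^^^^^^^^^^
  File "fit.py", line 9, in sil
    cv2.fillConvexPoly(im,cv2.convexHull(np.round((proj(n,w)+.5)*S).astype(np.int32)),255)
                                                   ~~~~^^^^^
  File "h.py", line 14, in proj
    K,d,e,A=cam(n); c=(np.array(P,float).reshape(-1,3)-e)@A; c=c*[1,-1,-1]
            ~~~^^^
  File "h.py", line 5, in cam
    m=bot.camera_model(n); f=210/np.tan(np.radians(m['vertical_fov'])/2)
ValueError: time passes only in moves, steps and waits
```

```bash
sed -i 's/^def cam/from functools import lru_cache\n@lru_cache(None)\ndef cam/' h.py; python3 m.py
```

```text
portal [784.72148729 162.89302874 174.38379558] [753.39306635 192.09225503 167.00539365]
edge ['top', 'scene'] [ 5.16884e+02 -3.13877e+02  1.15000e-01  2.15000e-01]
edge ['top'] [ 5.17263e+02 -3.14440e+02  1.15000e-01  1.23000e-01]
edge ['scene'] [ 5.14472e+02 -3.14165e+02  1.09000e-01  8.90000e-02]
panel_long ['top', 'scene'] [ 6.19538e+02  3.12990e+01 -5.57000e-01  4.69000e-01]
panel_long ['top'] [ 6.23197e+02  3.14280e+01 -5.58000e-01  1.69000e-01]
panel_long ['scene'] [ 6.11512e+02  2.48920e+01 -5.73000e-01  2.06000e-01]
 holder [613.796  44.23   -0.86    1.78 ]
panel_tall ['top', 'scene'] [ 5.74917e+02  6.28150e+01 -5.45000e-01  3.84000e-01]
panel_tall ['top'] [ 5.77006e+02  6.30980e+01 -5.39000e-01  1.32000e-01]
panel_tall ['scene'] [ 5.6339e+02  5.2112e+01 -5.5000e-01  1.4800e-01]
 holder [562.973  76.011  -0.646   1.552]
panel_small ['top', 'scene'] [523.924  86.149  -0.529   0.564]
panel_small ['top'] [ 5.2640e+02  8.7499e+01 -5.4900e-01  1.3800e-01]
panel_small ['scene'] [ 5.15246e+02  7.85690e+01 -5.44000e-01  2.98000e-01]
 holder [531.699  93.859  -0.542   0.583]
panel_mid ['top', 'scene'] [483.21  123.923  -0.536   0.511]
panel_mid ['top'] [ 4.84661e+02  1.25207e+02 -5.16000e-01  1.23000e-01]
panel_mid ['scene'] [ 4.65229e+02  1.02200e+02 -5.73000e-01  2.20000e-01]
 holder [483.111 122.82   -0.548   0.779]
[[613.2, -303.1], [583.8, -305.0], [559.1, -306.5], [531.1, -309.3], [503.5, -312.1], [475.2, -316.4], [449.1, -316.8], [417.0, -325.4]]
2.3
```

```bash
cat > w.py <<'E'
# usage: w.py x y z thetadeg n [x y z th n ...]: rows from the measured pose through the waypoints
import sys,json; from h import *
s=bot.sense(); A=R.from_quat(s['tcp_rot']).as_matrix(); p=np.array(s['ee_pos'],float); th=np.arctan2(A[1,1],A[0,1])
print('t',round(s['t'],2),np.round(p,1),round(np.degrees(th),1),'tilt',np.round(A[:,2],3),'w',round(s['gripper_width'],1))
rows=[]; a=list(map(float,sys.argv[1:]))
for i in range(0,len(a),5):
    T=np.array(a[i:i+3]); tt=np.radians(a[i+3]); n=int(a[i+4]); p0,t0=p.copy(),th
    for k in range(1,n+1):
        c,sn=np.cos(th),np.sin(th); X=np.array([-sn,c,0]);Y=np.array([c,sn,0]);Z=np.array([0,0,-1.])
        d=p0+(T-p0)*k/n-p; r=[round(float(d@v)) for v in(X,Y,Z)]; wz=round(-(t0+(tt-t0)*k/n-th),2)
        p=p+r[0]*X+r[1]*Y+r[2]*Z; th-=wz
        rows.append({k:v for k,v in zip(('dx','dy','dz','wz'),(*r,wz)) if v})
for i in range(0,len(rows),5): print(json.dumps(rows[i:i+5]+[{}]*max(0,5-len(rows[i:i+5]))).replace(' ',''))
E
python3 w.py 485 125 230 -31.2 15
```

```text
t 2.3 [195.5 646.1 218.6] 73.2 tilt [ 0. -0. -1.] w 92.5
[{"dx":-29,"dy":-28,"dz":-1,"wz":0.12},{"dx":-31,"dy":-24,"dz":-1,"wz":0.12},{"dx":-34,"dy":-20,"wz":0.12},{"dx":-37,"dy":-16,"dz":-1,"wz":0.13},{"dx":-38,"dy":-11,"dz":-1,"wz":0.12}]
[{"dx":-39,"dy":-6,"dz":-1,"wz":0.12},{"dx":-40,"dy":-2,"wz":0.12},{"dx":-39,"dy":4,"dz":-1,"wz":0.12},{"dx":-39,"dy":8,"dz":-1,"wz":0.12},{"dx":-38,"dy":12,"dz":-1,"wz":0.12}]
[{"dx":-36,"dy":17,"wz":0.13},{"dx":-34,"dy":22,"dz":-1,"wz":0.12},{"dx":-30,"dy":25,"dz":-1,"wz":0.12},{"dx":-28,"dy":29,"dz":-1,"wz":0.12},{"dx":-23,"dy":31,"wz":0.12}]
```

Call:
{"op": "jog_arm", "data": {"plan": [{"dx":-29,"dy":-28,"dz":-1,"wx":0,"wy":0,"wz":0.12},{"dx":-31,"dy":-24,"dz":-1,"wx":0,"wy":0,"wz":0.12},{"dx":-34,"dy":-20,"dz":0,"wx":0,"wy":0,"wz":0.12},{"dx":-37,"dy":-16,"dz":-1,"wx":0,"wy":0,"wz":0.13},{"dx":-38,"dy":-11,"dz":-1,"wx":0,"wy":0,"wz":0.12}], "grip": 0.4, "grip_force": 25}}

```text
t: 2.92
ee_pos: [292.2, 470.9, 222.8]
tcp_rot: [0.438, 0.899, 0.0, 0.0]
wrist_force: [0.2, 0.9, 0.6]
gripper_width: 47.4
gripper_force: 0.0
```

Call:
{"op": "jog_arm", "data": {"plan": [{"dx":-39,"dy":-6,"dz":-1,"wz":0.12},{"dx":-40,"dy":-2,"wz":0.12},{"dx":-39,"dy":4,"dz":-1,"wz":0.12},{"dx":-39,"dy":8,"dz":-1,"wz":0.12},{"dx":-38,"dy":12,"dz":-1,"wz":0.12}]}}

```text
invalid input
```

Call:
{"op": "jog_arm", "data": {"plan": [{"dx":-36,"dy":17,"wz":0.13},{"dx":-34,"dy":22,"dz":-1,"wz":0.12},{"dx":-30,"dy":25,"dz":-1,"wz":0.12},{"dx":-28,"dy":29,"dz":-1,"wz":0.12},{"dx":-23,"dy":31,"wz":0.12}]}}

```text
invalid input
```

```bash
sleep 1; python3 w.py 485 125 60 -31.2 5
```

```text
t 2.92 [292.2 470.9 222.8] 38.0 tilt [ 0.  0. -1.] w 47.4
[{"dx":-78,"dy":-12,"dz":33,"wz":0.24},{"dx":-79,"dy":7,"dz":32,"wz":0.24},{"dx":-75,"dy":25,"dz":33,"wz":0.24},{"dx":-67,"dy":43,"dz":32,"wz":0.25},{"dx":-55,"dy":57,"dz":33,"wz":0.24}]
```

All six keys are needed in every row.

Call:
{"op": "jog_arm", "data": {"plan": [{"dx":-39,"dy":-6,"dz":-1,"wx":0,"wy":0,"wz":0.12},{"dx":-40,"dy":-2,"dz":0,"wx":0,"wy":0,"wz":0.12},{"dx":-39,"dy":4,"dz":-1,"wx":0,"wy":0,"wz":0.12},{"dx":-39,"dy":8,"dz":-1,"wx":0,"wy":0,"wz":0.12},{"dx":-38,"dy":12,"dz":-1,"wx":0,"wy":0,"wz":0.12}]}}

```text
t: 3.55
ee_pos: [388.7, 297.7, 226.8]
tcp_rot: [0.684, 0.729, 0.0, 0.0]
wrist_force: [-0.2, 0.7, 0.0]
gripper_width: 37.5
gripper_force: 0.0
```

Call:
{"op": "jog_arm", "data": {"plan": [{"dx":-36,"dy":17,"dz":0,"wx":0,"wy":0,"wz":0.13},{"dx":-34,"dy":22,"dz":-1,"wx":0,"wy":0,"wz":0.12},{"dx":-30,"dy":25,"dz":-1,"wx":0,"wy":0,"wz":0.12},{"dx":-28,"dy":29,"dz":-1,"wx":0,"wy":0,"wz":0.12},{"dx":-23,"dy":31,"dz":0,"wx":0,"wy":0,"wz":0.12}]}}

```text
t: 4.18
ee_pos: [485.3, 124.3, 229.9]
tcp_rot: [0.872, 0.49, 0.0, 0.0]
wrist_force: [-0.0, 0.8, -0.9]
gripper_width: 37.1
gripper_force: 0.0
```

```bash
sed -i "s/if v})/})/" w.py; python3 w.py 485 125 60 -31.2 5; python3 -c "
from h import *
cv2.imwrite('pics/c1.png',cv2.resize(bot.snapshot('top')[120:300,110:350,::-1],(800,600)))"
```

```text
t 4.17 [485.3 124.3 229.9] -31.3 tilt [ 0.001  0.    -1.   ] w 37.1
[{"dx":0,"dy":0,"dz":34,"wz":-0.0},{"dx":0,"dy":0,"dz":34,"wz":-0.0},{"dx":0,"dy":0,"dz":34,"wz":-0.0},{"dx":0,"dy":0,"dz":34,"wz":-0.0},{"dx":0,"dy":-1,"dz":34,"wz":-0.0}]
```

View pics/c1.png

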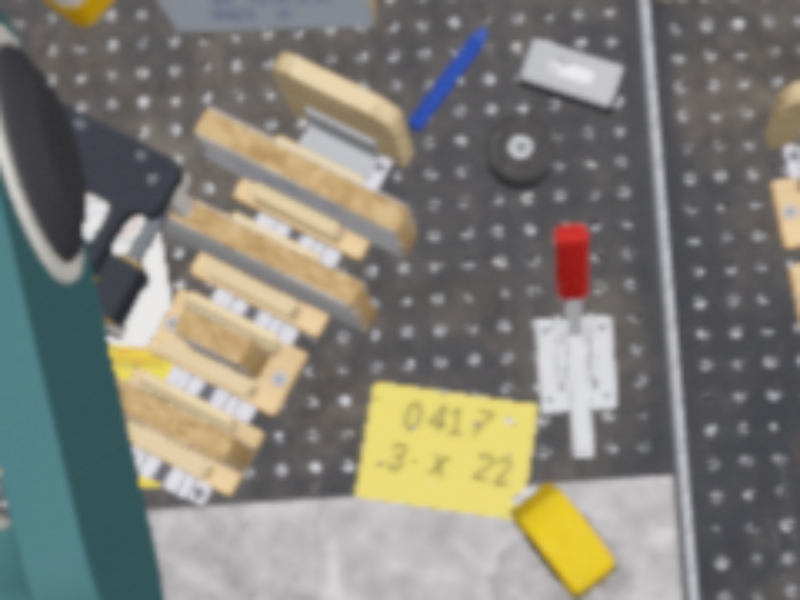

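The arm hides part of the left side, but the mid panel's right end shows at (190,430) in line with the gripper. Descending.

Call:
{"op": "jog_arm", "data": {"plan": [{"dx":0,"dy":0,"dz":45,"wx":0,"wy":0,"wz":0},{"dx":0,"dy":0,"dz":45,"wx":0,"wy":0,"wz":0},{"dx":0,"dy":0,"dz":40,"wx":0,"wy":0,"wz":0},{"dx":0,"dy":0,"dz":10,"wx":0,"wy":0,"wz":0},{"dx":0,"dy":0,"dz":8,"wx":0,"wy":0,"wz":0}]}}

```text
t: 4.85
ee_pos: [485.3, 125.8, 82.5]
tcp_rot: [0.871, 0.492, 0.001, 0.0]
wrist_force: [-0.3, -0.1, -0.0]
gripper_width: 37.4
gripper_force: 0.0
```

Call:
{"op": "jog_arm", "data": {"plan": [{"dx":0,"dy":0,"dz":8,"wx":0,"wy":0,"wz":0},{"dx":0,"dy":0,"dz":8,"wx":0,"wy":0,"wz":0},{"dx":0,"dy":0,"dz":6,"wx":0,"wy":0,"wz":0},{"dx":0,"dy":0,"dz":0,"wx":0,"wy":0,"wz":0},{"dx":0,"dy":0,"dz":0,"wx":0,"wy":0,"wz":0}]}}

```text
t: 5.48
ee_pos: [484.9, 125.6, 59.9]
tcp_rot: [0.871, 0.492, 0.0, 0.0]
wrist_force: [-0.2, -0.3, 0.2]
gripper_width: 37.2
gripper_force: 0.0
```

Call:
{"op": "jog_arm", "data": {"plan": [{"dx":0,"dy":0,"dz":0,"wx":0,"wy":0,"wz":0},{"dx":0,"dy":0,"dz":0,"wx":0,"wy":0,"wz":0},{"dx":0,"dy":0,"dz":0,"wx":0,"wy":0,"wz":0},{"dx":0,"dy":0,"dz":0,"wx":0,"wy":0,"wz":0},{"dx":0,"dy":0,"dz":0,"wx":0,"wy":0,"wz":0}], "grip": 0.1}}

```text
t: 6.1
ee_pos: [484.8, 125.6, 59.8]
tcp_rot: [0.871, 0.492, 0.0, 0.0]
wrist_force: [0.1, 0.5, 0.8]
gripper_width: 16.6
gripper_force: 24.9
```

```bash
python3 w.py 485 125.5 225 -31.4 4 600.3 -304.3 225 6.6 11 | sed 's/-0.0}/0}/g'
```

```text
t 6.1 [484.8 125.6  59.8] -31.1 tilt [ 0.  0. -1.] w 16.6
[{"dx":0,"dy":0,"dz":-41,"wz":0.0},{"dx":0,"dy":0,"dz":-42,"wz":0.0},{"dx":0,"dy":0,"dz":-41,"wz":0.0},{"dx":0,"dy":0,"dz":-41,"wz":0.01},{"dx":-28,"dy":29,"dz":0,"wz":-0.06}]
[{"dx":-29,"dy":28,"dz":0,"wz":-0.06},{"dx":-31,"dy":26,"dz":0,"wz":-0.06},{"dx":-33,"dy":24,"dz":0,"wz":-0.06},{"dx":-34,"dy":22,"dz":0,"wz":-0.06},{"dx":-35,"dy":20,"dz":0,"wz":-0.06}]
[{"dx":-36,"dy":18,"dz":0,"wz":-0.07},{"dx":-38,"dy":15,"dz":0,"wz":-0.06},{"dx":-38,"dy":13,"dz":0,"wz":-0.06},{"dx":-39,"dy":11,"dz":0,"wz":-0.06},{"dx":-40,"dy":8,"dz":0,"wz":-0.06}]
```

Call:
{"op": "jog_arm", "data": {"plan": [{"dx":0,"dy":0,"dz":-41,"wx":0,"wy":0,"wz":0},{"dx":0,"dy":0,"dz":-42,"wx":0,"wy":0,"wz":0},{"dx":0,"dy":0,"dz":-41,"wx":0,"wy":0,"wz":0},{"dx":0,"dy":0,"dz":-41,"wx":0,"wy":0,"wz":0.01},{"dx":-28,"dy":29,"dz":0,"wx":0,"wy":0,"wz":-0.06}]}}

```text
t: 6.72
ee_pos: [495.5, 87.5, 228.1]
tcp_rot: [0.857, 0.515, 0.002, 0.001]
wrist_force: [-0.1, -0.3, -0.8]
gripper_width: 16.8
gripper_force: 24.9
```

Call:
{"op": "jog_arm", "data": {"plan": [{"dx":-29,"dy":28,"dz":0,"wx":0,"wy":0,"wz":-0.06},{"dx":-31,"dy":26,"dz":0,"wx":0,"wy":0,"wz":-0.06},{"dx":-33,"dy":24,"dz":0,"wx":0,"wy":0,"wz":-0.06},{"dx":-34,"dy":22,"dz":0,"wx":0,"wy":0,"wz":-0.06},{"dx":-35,"dy":20,"dz":0,"wx":0,"wy":0,"wz":-0.06}]}}

```text
t: 7.35
ee_pos: [547.8, -110.2, 224.5]
tcp_rot: [0.771, 0.636, -0.0, -0.0]
wrist_force: [1.2, 0.5, -0.8]
gripper_width: 16.7
gripper_force: 24.9
```

Call:
{"op": "jog_arm", "data": {"plan": [{"dx":-36,"dy":18,"dz":0,"wx":0,"wy":0,"wz":-0.07},{"dx":-38,"dy":15,"dz":0,"wx":0,"wy":0,"wz":-0.06},{"dx":-38,"dy":13,"dz":0,"wx":0,"wy":0,"wz":-0.06},{"dx":-39,"dy":11,"dz":0,"wx":0,"wy":0,"wz":-0.06},{"dx":-40,"dy":8,"dz":0,"wx":0,"wy":0,"wz":-0.06}]}}

```text
t: 7.98
ee_pos: [600.6, -305.7, 224.3]
tcp_rot: [0.664, 0.748, -0.0, -0.0]
wrist_force: [-0.3, -0.0, -1.5]
gripper_width: 16.7
gripper_force: 24.9
```

```bash
python3 w.py 600.3 -304.3 90 6.6 5|sed 's/-0.0}/0}/g'; python3 -c "
from h import *
a=bot.snapshot('top')[100:310,290:430];b=bot.snapshot('scene')[90:300,250:450]
cv2.imwrite('pics/c2.png',np.hstack([cv2.resize(a,(340,510)),cv2.resize(b,(460,483))[:,:] if 0 else cv2.resize(b,(460,510))])[:,:,::-1])"
```

```text
t 7.97 [ 600.6 -305.7  224.3] 6.8 tilt [-0.  0. -1.] w 16.7
[{"dx":0,"dy":0,"dz":27,"wz":0.0},{"dx":1,"dy":0,"dz":27,"wz":0.0},{"dx":0,"dy":0,"dz":27,"wz":0.0},{"dx":0,"dy":0,"dz":26,"wz":0.0},{"dx":0,"dy":0,"dz":27,"wz":0.0}]
```

View pics/c2.png

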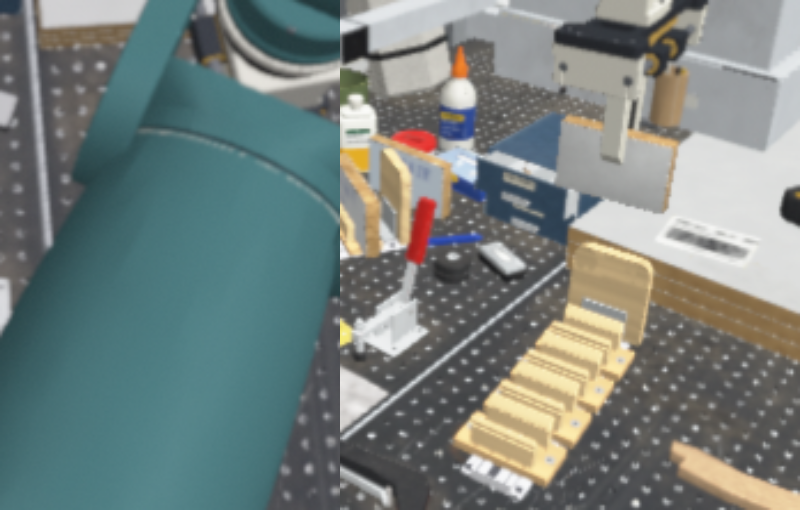

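The panel hangs upright in the fingers at about (615,165), near its centre and above the +84 slot. Lowering it.

Call:
{"op": "jog_arm", "data": {"plan": [{"dx":1,"dy":0,"dz":30,"wx":0,"wy":0,"wz":0},{"dx":0,"dy":0,"dz":40,"wx":0,"wy":0,"wz":0},{"dx":0,"dy":0,"dz":35,"wx":0,"wy":0,"wz":0},{"dx":0,"dy":0,"dz":15,"wx":0,"wy":0,"wz":0},{"dx":0,"dy":0,"dz":8,"wx":0,"wy":0,"wz":0}]}}

```text
t: 8.7
ee_pos: [600.4, -303.2, 96.6]
tcp_rot: [0.665, 0.747, 0.0, -0.0]
wrist_force: [-0.0, -0.6, -1.1]
gripper_width: 17.0
gripper_force: 24.9
```

Call:
{"op": "jog_arm", "data": {"plan": [{"dx":0,"dy":0,"dz":8,"wx":0,"wy":0,"wz":0},{"dx":0,"dy":0,"dz":8,"wx":0,"wy":0,"wz":0},{"dx":0,"dy":0,"dz":8,"wx":0,"wy":0,"wz":0},{"dx":0,"dy":0,"dz":7,"wx":0,"wy":0,"wz":0},{"dx":0,"dy":0,"dz":4,"wx":0,"wy":0,"wz":0}]}}

```text
t: 9.32
ee_pos: [600.2, -303.3, 61.2]
tcp_rot: [0.665, 0.747, -0.0, -0.0]
wrist_force: [0.3, -0.3, -1.1]
gripper_width: 17.2
gripper_force: 24.9
```

Release, then rise and check. Nothing stopped it on the way down (z 61, expected 60).

Call:
{"op": "jog_arm", "data": {"plan": [{"dx":0,"dy":0,"dz":1,"wx":0,"wy":0,"wz":0},{"dx":0,"dy":0,"dz":0,"wx":0,"wy":0,"wz":0},{"dx":0,"dy":0,"dz":0,"wx":0,"wy":0,"wz":0},{"dx":0,"dy":0,"dz":0,"wx":0,"wy":0,"wz":0},{"dx":0,"dy":0,"dz":0,"wx":0,"wy":0,"wz":0}], "grip": 0.4}}

```text
t: 9.95
ee_pos: [600.3, -303.4, 60.8]
tcp_rot: [0.665, 0.747, 0.0, 0.0]
wrist_force: [-0.0, 0.1, -0.9]
gripper_width: 37.5
gripper_force: 0.0
```

Call:
{"op": "jog_arm", "data": {"plan": [{"dx":0,"dy":0,"dz":-15,"wx":0,"wy":0,"wz":0},{"dx":0,"dy":0,"dz":-30,"wx":0,"wy":0,"wz":0},{"dx":0,"dy":0,"dz":-40,"wx":0,"wy":0,"wz":0},{"dx":0,"dy":0,"dz":-40,"wx":0,"wy":0,"wz":0},{"dx":0,"dy":0,"dz":-20,"wx":0,"wy":0,"wz":0}]}}

```text
t: 10.58
ee_pos: [600.7, -303.6, 209.1]
tcp_rot: [0.665, 0.747, 0.0, 0.002]
wrist_force: [-0.5, 0.1, -0.4]
gripper_width: 37.0
gripper_force: 0.0
```

```bash
python3 w.py 526.4 87.5 205 -31.2 10|sed 's/-0.0}/0}/g'; python3 -c "
from h import *
b=bot.snapshot('scene')[150:300,290:410]
cv2.imwrite('pics/c3.png',cv2.resize(b,(480,600))[:,:,::-1])"
```

```text
t 10.57 [ 600.7 -303.6  209.1] 6.7 tilt [ 0.003 -0.002 -1.   ] w 37.0
[{"dx":40,"dy":-3,"dz":0,"wz":0.07},{"dx":39,"dy":-5,"dz":1,"wz":0.06},{"dx":39,"dy":-8,"dz":0,"wz":0.07},{"dx":38,"dy":-11,"dz":1,"wz":0.06},{"dx":38,"dy":-13,"dz":0,"wz":0.07}]
[{"dx":37,"dy":-15,"dz":0,"wz":0.07},{"dx":35,"dy":-19,"dz":1,"wz":0.06},{"dx":35,"dy":-20,"dz":0,"wz":0.07},{"dx":32,"dy":-22,"dz":1,"wz":0.07},{"dx":32,"dy":-25,"dz":0,"wz":0.06}]
```

View pics/c3.png

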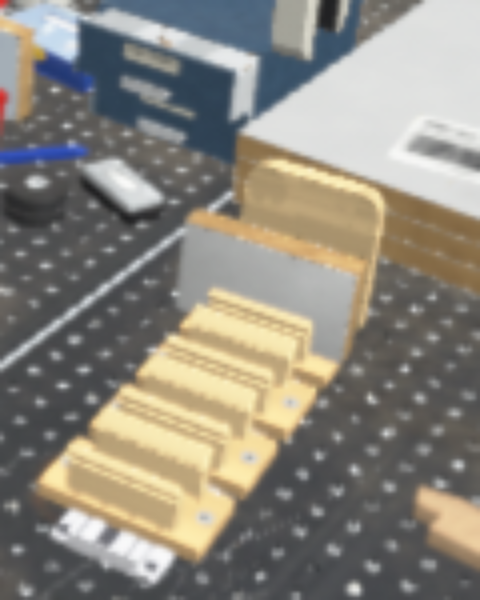

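Panel mid stands upright in the +84 slot beside the end board (270,280), with about equal overhang at both ends. Next is the small panel.

Call:
{"op": "jog_arm", "data": {"plan": [{"dx":40,"dy":-3,"dz":0,"wx":0,"wy":0,"wz":0.07},{"dx":39,"dy":-5,"dz":1,"wx":0,"wy":0,"wz":0.06},{"dx":39,"dy":-8,"dz":0,"wx":0,"wy":0,"wz":0.07},{"dx":38,"dy":-11,"dz":1,"wx":0,"wy":0,"wz":0.06},{"dx":38,"dy":-13,"dz":0,"wx":0,"wy":0,"wz":0.07}]}}

```text
t: 11.25
ee_pos: [562.3, -106.7, 202.4]
tcp_rot: [0.779, 0.627, -0.0, -0.001]
wrist_force: [0.3, -0.2, 0.5]
gripper_width: 37.1
gripper_force: 0.0
```

Call:
{"op": "jog_arm", "data": {"plan": [{"dx":37,"dy":-15,"dz":0,"wx":0,"wy":0,"wz":0.07},{"dx":35,"dy":-19,"dz":1,"wx":0,"wy":0,"wz":0.06},{"dx":35,"dy":-20,"dz":0,"wx":0,"wy":0,"wz":0.07},{"dx":32,"dy":-22,"dz":1,"wx":0,"wy":0,"wz":0.07},{"dx":32,"dy":-25,"dz":0,"wx":0,"wy":0,"wz":0.06}]}}

```text
t: 11.88
ee_pos: [525.4, 89.2, 200.5]
tcp_rot: [0.871, 0.491, -0.001, -0.0]
wrist_force: [0.5, 0.5, -0.5]
gripper_width: 37.1
gripper_force: 0.0
```

```bash
python3 w.py 526.4 87.5 80 -31.2 5|sed 's/-0.0}/0}/g'
```

```text
t 11.88 [525.4  89.2 200.5] -31.2 tilt [-0.001 -0.    -1.   ] w 37.1
[{"dx":0,"dy":0,"dz":24,"wz":0},{"dx":0,"dy":1,"dz":24,"wz":0},{"dx":-1,"dy":0,"dz":24,"wz":0},{"dx":0,"dy":0,"dz":24,"wz":0},{"dx":0,"dy":1,"dz":25,"wz":0}]
```

Call:
{"op": "jog_arm", "data": {"plan": [{"dx":-1,"dy":2,"dz":30,"wx":0,"wy":0,"wz":0},{"dx":0,"dy":0,"dz":40,"wx":0,"wy":0,"wz":0},{"dx":0,"dy":0,"dz":30,"wx":0,"wy":0,"wz":0},{"dx":0,"dy":0,"dz":12,"wx":0,"wy":0,"wz":0},{"dx":0,"dy":0,"dz":8,"wx":0,"wy":0,"wz":0}]}}

```text
t: 12.5
ee_pos: [527.3, 86.2, 81.4]
tcp_rot: [0.871, 0.492, -0.0, -0.0]
wrist_force: [0.2, 0.4, 0.9]
gripper_width: 37.2
gripper_force: 0.0
```

Call:
{"op": "jog_arm", "data": {"plan": [{"dx":0,"dy":0,"dz":8,"wx":0,"wy":0,"wz":0},{"dx":0,"dy":0,"dz":8,"wx":0,"wy":0,"wz":0},{"dx":0,"dy":0,"dz":4,"wx":0,"wy":0,"wz":0},{"dx":0,"dy":0,"dz":0,"wx":0,"wy":0,"wz":0},{"dx":0,"dy":0,"dz":0,"wx":0,"wy":0,"wz":0}]}}

```text
t: 13.12
ee_pos: [527.4, 86.2, 62.0]
tcp_rot: [0.871, 0.492, 0.0, 0.0]
wrist_force: [0.5, -0.6, 0.6]
gripper_width: 36.9
gripper_force: 0.0
```

Call:
{"op": "jog_arm", "data": {"plan": [{"dx":0,"dy":0,"dz":0,"wx":0,"wy":0,"wz":0},{"dx":0,"dy":0,"dz":0,"wx":0,"wy":0,"wz":0},{"dx":0,"dy":0,"dz":0,"wx":0,"wy":0,"wz":0},{"dx":0,"dy":0,"dz":0,"wx":0,"wy":0,"wz":0},{"dx":0,"dy":0,"dz":0,"wx":0,"wy":0,"wz":0}], "grip": 0.1}}

```text
t: 13.75
ee_pos: [527.3, 86.2, 61.7]
tcp_rot: [0.871, 0.492, 0.0, -0.0]
wrist_force: [-2.5, -0.5, 2.3]
gripper_width: 16.6
gripper_force: 25.0
```

```bash
python3 w.py 526.4 87.5 225 -31.2 4 544.7 -310.1 225 6.6 11|sed 's/-0.0}/0}/g'
```

```text
t 13.75 [527.3  86.2  61.7] -31.1 tilt [-0.  0. -1.] w 16.6
[{"dx":0,"dy":0,"dz":-41,"wz":0.0},{"dx":0,"dy":-1,"dz":-41,"wz":0.0},{"dx":0,"dy":0,"dz":-40,"wz":0.0},{"dx":1,"dy":0,"dz":-41,"wz":0.0},{"dx":-30,"dy":20,"dz":0,"wz":-0.06}]
[{"dx":-31,"dy":18,"dz":0,"wz":-0.06},{"dx":-33,"dy":17,"dz":0,"wz":-0.06},{"dx":-33,"dy":14,"dz":0,"wz":-0.06},{"dx":-34,"dy":12,"dz":0,"wz":-0.06},{"dx":-35,"dy":11,"dz":0,"wz":-0.06}]
[{"dx":-35,"dy":8,"dz":0,"wz":-0.06},{"dx":-36,"dy":6,"dz":0,"wz":-0.06},{"dx":-36,"dy":4,"dz":0,"wz":-0.06},{"dx":-36,"dy":1,"dz":0,"wz":-0.06},{"dx":-36,"dy":0,"dz":0,"wz":-0.06}]
```

Call:
{"op": "jog_arm", "data": {"plan": [{"dx":0,"dy":0,"dz":-41,"wx":0,"wy":0,"wz":0},{"dx":0,"dy":-1,"dz":-41,"wx":0,"wy":0,"wz":0},{"dx":0,"dy":0,"dz":-40,"wx":0,"wy":0,"wz":0},{"dx":1,"dy":0,"dz":-41,"wx":0,"wy":0,"wz":0},{"dx":-30,"dy":20,"dz":0,"wx":0,"wy":0,"wz":-0.06}]}}

```text
t: 14.38
ee_pos: [529.5, 52.4, 228.1]
tcp_rot: [0.855, 0.519, 0.002, 0.001]
wrist_force: [0.5, 0.0, -0.0]
gripper_width: 16.9
gripper_force: 25.0
```

Call:
{"op": "jog_arm", "data": {"plan": [{"dx":-31,"dy":18,"dz":0,"wx":0,"wy":0,"wz":-0.06},{"dx":-33,"dy":17,"dz":0,"wx":0,"wy":0,"wz":-0.06},{"dx":-33,"dy":14,"dz":0,"wx":0,"wy":0,"wz":-0.06},{"dx":-34,"dy":12,"dz":0,"wx":0,"wy":0,"wz":-0.06},{"dx":-35,"dy":11,"dz":0,"wx":0,"wy":0,"wz":-0.06}]}}

```text
t: 15.0
ee_pos: [536.9, -131.0, 224.6]
tcp_rot: [0.768, 0.64, -0.0, 0.0]
wrist_force: [0.4, -0.3, -0.6]
gripper_width: 16.9
gripper_force: 25.0
```

Call:
{"op": "jog_arm", "data": {"plan": [{"dx":-35,"dy":8,"dz":0,"wx":0,"wy":0,"wz":-0.06},{"dx":-36,"dy":6,"dz":0,"wx":0,"wy":0,"wz":-0.06},{"dx":-36,"dy":4,"dz":0,"wx":0,"wy":0,"wz":-0.06},{"dx":-36,"dy":1,"dz":0,"wx":0,"wy":0,"wz":-0.06},{"dx":-36,"dy":0,"dz":0,"wx":0,"wy":0,"wz":-0.06}]}}

```text
t: 15.62
ee_pos: [544.6, -311.5, 224.5]
tcp_rot: [0.664, 0.748, -0.0, -0.0]
wrist_force: [0.2, 0.2, -0.4]
gripper_width: 16.8
gripper_force: 25.0
```

```bash
python3 w.py 544.7 -310.5 97 6.6 5|sed 's/-0.0}/0}/g'; python3 -c "
from h import *
b=bot.snapshot('scene')[100:250,290:410]
cv2.imwrite('pics/c4.png',cv2.resize(b,(480,600))[:,:,::-1])"
```

```text
t 15.62 [ 544.6 -311.5  224.5] 6.8 tilt [-0.  0. -1.] w 16.8
[{"dx":0,"dy":0,"dz":25,"wz":0.0},{"dx":0,"dy":0,"dz":26,"wz":0.0},{"dx":1,"dy":0,"dz":25,"wz":0.0},{"dx":0,"dy":0,"dz":26,"wz":0.0},{"dx":0,"dy":0,"dz":25,"wz":0.0}]
```

View pics/c4.png

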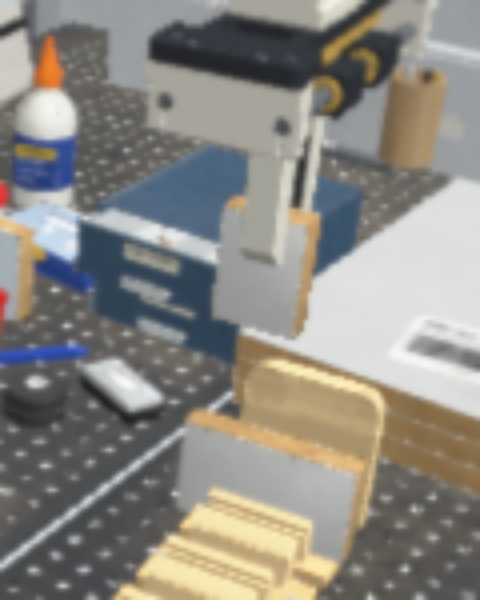

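The small panel hangs upright and centred in the fingers at (262,265). Lowering it.

Call:
{"op": "jog_arm", "data": {"plan": [{"dx":1,"dy":0,"dz":30,"wx":0,"wy":0,"wz":0},{"dx":0,"dy":0,"dz":40,"wx":0,"wy":0,"wz":0},{"dx":0,"dy":0,"dz":35,"wx":0,"wy":0,"wz":0},{"dx":0,"dy":0,"dz":15,"wx":0,"wy":0,"wz":0},{"dx":0,"dy":0,"dz":8,"wx":0,"wy":0,"wz":0}]}}

```text
t: 16.3
ee_pos: [544.7, -309.3, 96.6]
tcp_rot: [0.665, 0.747, -0.0, 0.0]
wrist_force: [0.0, -0.4, -0.2]
gripper_width: 16.5
gripper_force: 25.0
```

Call:
{"op": "jog_arm", "data": {"plan": [{"dx":0,"dy":0,"dz":8,"wx":0,"wy":0,"wz":0},{"dx":0,"dy":0,"dz":8,"wx":0,"wy":0,"wz":0},{"dx":0,"dy":0,"dz":8,"wx":0,"wy":0,"wz":0},{"dx":0,"dy":0,"dz":7,"wx":0,"wy":0,"wz":0},{"dx":0,"dy":0,"dz":3,"wx":0,"wy":0,"wz":0}]}}

```text
t: 16.92
ee_pos: [544.5, -309.2, 62.1]
tcp_rot: [0.665, 0.747, -0.0, -0.0]
wrist_force: [0.0, -0.1, -0.3]
gripper_width: 16.8
gripper_force: 25.0
```

Call:
{"op": "jog_arm", "data": {"plan": [{"dx":0,"dy":0,"dz":0,"wx":0,"wy":0,"wz":0},{"dx":0,"dy":0,"dz":0,"wx":0,"wy":0,"wz":0},{"dx":0,"dy":0,"dz":0,"wx":0,"wy":0,"wz":0},{"dx":0,"dy":0,"dz":0,"wx":0,"wy":0,"wz":0},{"dx":0,"dy":0,"dz":0,"wx":0,"wy":0,"wz":0}], "grip": 0.4}}

```text
t: 17.55
ee_pos: [544.6, -309.3, 62.7]
tcp_rot: [0.665, 0.747, 0.0, 0.0]
wrist_force: [0.2, -0.4, 0.3]
gripper_width: 37.0
gripper_force: 0.0
```

Call:
{"op": "jog_arm", "data": {"plan": [{"dx":0,"dy":0,"dz":-15,"wx":0,"wy":0,"wz":0},{"dx":0,"dy":0,"dz":-30,"wx":0,"wy":0,"wz":0},{"dx":0,"dy":0,"dz":-40,"wx":0,"wy":0,"wz":0},{"dx":0,"dy":0,"dz":-40,"wx":0,"wy":0,"wz":0},{"dx":0,"dy":0,"dz":-20,"wx":0,"wy":0,"wz":0}]}}

```text
t: 18.18
ee_pos: [545.0, -309.5, 211.0]
tcp_rot: [0.665, 0.747, 0.0, 0.002]
wrist_force: [-0.1, -0.3, 0.1]
gripper_width: 37.1
gripper_force: 0.0
```

```bash
python3 w.py 577 63 205 -31.2 10|sed 's/-0.0}/0}/g'
```

```text
t 18.18 [ 545.  -309.5  211. ] 6.7 tilt [ 0.003 -0.002 -1.   ] w 37.1
[{"dx":37,"dy":8,"dz":1,"wz":0.07},{"dx":37,"dy":5,"dz":0,"wz":0.06},{"dx":37,"dy":2,"dz":1,"wz":0.07},{"dx":37,"dy":0,"dz":0,"wz":0.06},{"dx":38,"dy":-2,"dz":1,"wz":0.07}]
[{"dx":37,"dy":-5,"dz":1,"wz":0.07},{"dx":36,"dy":-7,"dz":0,"wz":0.06},{"dx":37,"dy":-9,"dz":1,"wz":0.07},{"dx":35,"dy":-12,"dz":0,"wz":0.07},{"dx":34,"dy":-15,"dz":1,"wz":0.06}]
```

Call:
{"op": "jog_arm", "data": {"plan": [{"dx":37,"dy":8,"dz":1,"wx":0,"wy":0,"wz":0.07},{"dx":37,"dy":5,"dz":0,"wx":0,"wy":0,"wz":0.06},{"dx":37,"dy":2,"dz":0,"wx":0,"wy":0,"wz":0.07},{"dx":37,"dy":0,"dz":0,"wx":0,"wy":0,"wz":0.06},{"dx":38,"dy":-2,"dz":0,"wx":0,"wy":0,"wz":0.07}]}}

```text
t: 18.8
ee_pos: [560.2, -121.5, 206.4]
tcp_rot: [0.779, 0.627, -0.0, -0.0]
wrist_force: [0.8, -0.1, 0.4]
gripper_width: 37.0
gripper_force: 0.0
```

Call:
{"op": "jog_arm", "data": {"plan": [{"dx":37,"dy":-5,"dz":0,"wx":0,"wy":0,"wz":0.07},{"dx":36,"dy":-7,"dz":0,"wx":0,"wy":0,"wz":0.06},{"dx":37,"dy":-9,"dz":0,"wx":0,"wy":0,"wz":0.07},{"dx":35,"dy":-12,"dz":0,"wx":0,"wy":0,"wz":0.07},{"dx":34,"dy":-15,"dz":0,"wx":0,"wy":0,"wz":0.06}]}}

```text
t: 19.42
ee_pos: [576.0, 64.1, 206.4]
tcp_rot: [0.871, 0.491, -0.0, -0.0]
wrist_force: [0.5, 0.1, -0.5]
gripper_width: 37.3
gripper_force: 0.0
```

```bash
python3 w.py 577 63 83 -31.2 5|sed 's/-0.0}/0}/g'; python3 - <<'E'
from h import *
a=bot.snapshot('scene')[130:300,220:410]; cv2.imwrite('pics/c5.png',cv2.resize(a,(670,600))[:,:,::-1])
E
```

```text
t 19.43 [576.   64.1 206.4] -31.2 tilt [-0.001 -0.    -1.   ] w 37.3
[{"dx":0,"dy":0,"dz":25,"wz":0},{"dx":0,"dy":1,"dz":24,"wz":0},{"dx":0,"dy":0,"dz":25,"wz":0},{"dx":0,"dy":0,"dz":25,"wz":0},{"dx":0,"dy":0,"dz":24,"wz":0}]
```

View pics/c5.png

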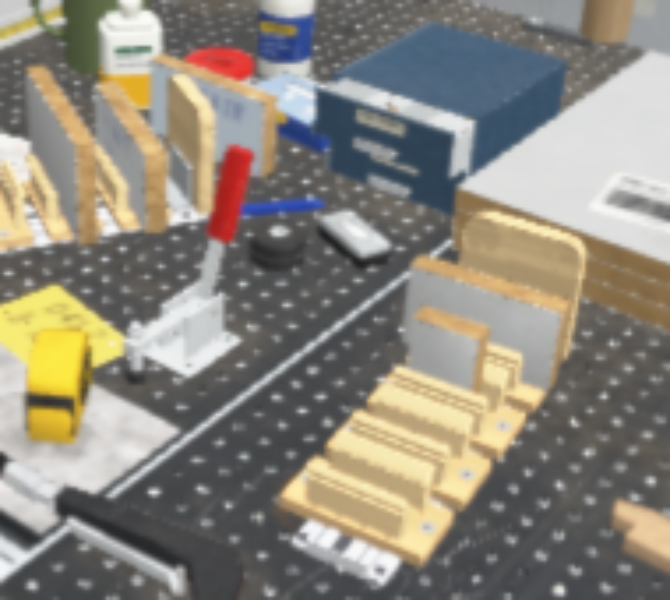

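Panels mid and small stand in the edge rack. The small one at (445,345) looks shifted to the left (+y), so I'll measure it.

```bash
cat > chk.py <<'E'
from fit import *; from m import mk
import sys
E=(516.9,-314,.115); c,s=np.cos(E[2]),np.sin(E[2])
bot.snapshot('scene');bot.snapshot('top')
for k,x in zip(sys.argv[1::2],map(float,sys.argv[2::2])):
    sz=P[k]; g=[E[0]+c*x,E[1]+s*x,E[2]]; m=mk(k)
    for mm in tuple({n:v} for n,v in m.items()):
        r=fit([box((0,0),sz,50,22+sz[2])],mm,g); d=np.array(r[:2])-E[:2]
        print(k,list(mm),np.round(r,2),'rack x,y',np.round([c*d[0]+s*d[1],-s*d[0]+c*d[1]],1))
im=bot.snapshot('scene').copy()
big=cv2.resize(im[130:300,290:410],(480,680),interpolation=cv2.INTER_CUBIC)
for k,x in zip(sys.argv[1::2],map(float,sys.argv[2::2])):
    b=box((x,0),P[k],22,22+P[k][2]); w=np.c_[E[0]+c*b[:,0]-s*b[:,1],E[1]+s*b[:,0]+c*b[:,1],b[:,2]]
    q=np.round((proj('scene',w)+.5-[290,130])*4).astype(int)
    for a,bb in((1,3),(5,7),(1,5),(3,7),(0,1),(2,3),(4,5),(6,7)): cv2.line(big,tuple(map(int,q[a])),tuple(map(int,q[bb])),(255,0,0),1)
cv2.imwrite('pics/ov%s.png'%len(sys.argv),big[40:640,:,::-1])
E
python3 chk.py panel_mid 84 panel_small 28
```

```text
panel_mid ['top'] [ 5.9854e+02 -2.9939e+02  1.5000e-01  1.7000e-01] rack x,y [82.8  5.1]
panel_mid ['scene'] [ 5.9683e+02 -3.0188e+02  4.0000e-02  2.3000e-01] rack x,y [80.8  2.9]
panel_small ['top'] [ 5.4312e+02 -3.0370e+02  2.1000e-01  1.7000e-01] rack x,y [27.2  7.2]
panel_small ['scene'] [ 5.3908e+02 -3.0824e+02  1.6000e-01  1.0000e-01] rack x,y [22.7  3.2]
```

View pics/ov5.png

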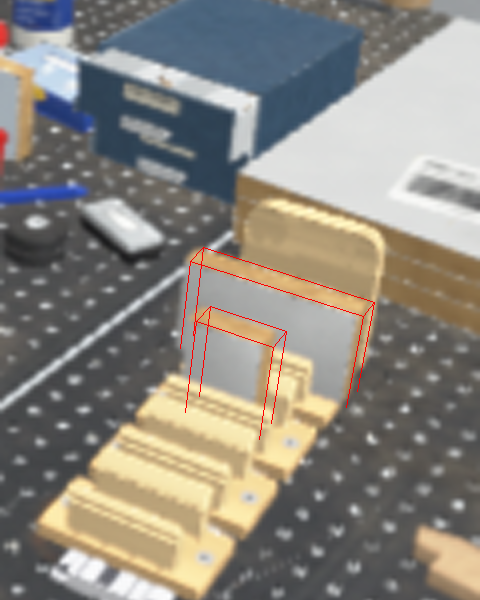

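The red model boxes fall within a few mm of both panels: mid is off by about 4 mm in y and small by about 5 mm, against 15 allowed. I'll aim 3 mm toward -y for the rest. Now gripping the tall panel.

Call:
{"op": "jog_arm", "data": {"plan": [{"dx":0,"dy":1,"dz":30,"wx":0,"wy":0,"wz":0},{"dx":0,"dy":0,"dz":35,"wx":0,"wy":0,"wz":0},{"dx":0,"dy":0,"dz":24,"wx":0,"wy":0,"wz":0},{"dx":0,"dy":0,"dz":8,"wx":0,"wy":0,"wz":0},{"dx":0,"dy":0,"dz":7,"wx":0,"wy":0,"wz":0}]}}

```text
t: 20.45
ee_pos: [577.4, 62.0, 103.1]
tcp_rot: [0.871, 0.491, 0.0, 0.0]
wrist_force: [0.1, -0.4, 0.3]
gripper_width: 37.1
gripper_force: 0.0
```

Call:
{"op": "jog_arm", "data": {"plan": [{"dx":0,"dy":0,"dz":8,"wx":0,"wy":0,"wz":0},{"dx":0,"dy":0,"dz":7,"wx":0,"wy":0,"wz":0},{"dx":0,"dy":0,"dz":4,"wx":0,"wy":0,"wz":0},{"dx":0,"dy":0,"dz":0,"wx":0,"wy":0,"wz":0},{"dx":0,"dy":0,"dz":0,"wx":0,"wy":0,"wz":0}]}}

```text
t: 21.08
ee_pos: [577.2, 62.4, 83.9]
tcp_rot: [0.871, 0.492, 0.0, 0.0]
wrist_force: [1.0, 0.3, 0.1]
gripper_width: 36.9
gripper_force: 0.0
```

Call:
{"op": "jog_arm", "data": {"plan": [{"dx":0,"dy":0,"dz":0,"wx":0,"wy":0,"wz":0},{"dx":0,"dy":0,"dz":0,"wx":0,"wy":0,"wz":0},{"dx":0,"dy":0,"dz":0,"wx":0,"wy":0,"wz":0},{"dx":0,"dy":0,"dz":0,"wx":0,"wy":0,"wz":0},{"dx":0,"dy":0,"dz":0,"wx":0,"wy":0,"wz":0}], "grip": 0.1}}

```text
t: 21.7
ee_pos: [577.1, 62.4, 83.7]
tcp_rot: [0.871, 0.492, 0.0, 0.0]
wrist_force: [0.8, -0.1, 0.5]
gripper_width: 14.6
gripper_force: 25.0
```

```bash
python3 w.py 577 63 245 -31.2 4 489.4 -320.2 245 6.6 11|sed 's/-0.0}/0}/g'
```

```text
t 21.7 [577.1  62.4  83.7] -31.1 tilt [ 0. -0. -1.] w 14.6
[{"dx":0,"dy":0,"dz":-40,"wz":0.0},{"dx":0,"dy":0,"dz":-41,"wz":0.0},{"dx":0,"dy":0,"dz":-40,"wz":0.0},{"dx":0,"dy":0,"dz":-40,"wz":0.0},{"dx":-34,"dy":11,"dz":0,"wz":-0.06}]
[{"dx":-34,"dy":9,"dz":0,"wz":-0.06},{"dx":-35,"dy":7,"dz":0,"wz":-0.06},{"dx":-36,"dy":5,"dz":0,"wz":-0.06},{"dx":-35,"dy":3,"dz":0,"wz":-0.06},{"dx":-36,"dy":0,"dz":0,"wz":-0.06}]
[{"dx":-36,"dy":-1,"dz":0,"wz":-0.06},{"dx":-35,"dy":-4,"dz":0,"wz":-0.06},{"dx":-35,"dy":-5,"dz":0,"wz":-0.06},{"dx":-35,"dy":-8,"dz":0,"wz":-0.06},{"dx":-34,"dy":-10,"dz":0,"wz":-0.06}]
```

Call:
{"op": "jog_arm", "data": {"plan": [{"dx":0,"dy":0,"dz":-40,"wx":0,"wy":0,"wz":0},{"dx":0,"dy":0,"dz":-41,"wx":0,"wy":0,"wz":0},{"dx":0,"dy":0,"dz":-40,"wx":0,"wy":0,"wz":0},{"dx":0,"dy":0,"dz":-40,"wx":0,"wy":0,"wz":0},{"dx":-34,"dy":11,"dz":0,"wx":0,"wy":0,"wz":-0.06}]}}

```text
t: 22.32
ee_pos: [569.9, 28.4, 247.9]
tcp_rot: [0.855, 0.519, 0.002, 0.001]
wrist_force: [1.0, -0.9, -2.1]
gripper_width: 14.5
gripper_force: 25.0
```

Call:
{"op": "jog_arm", "data": {"plan": [{"dx":-34,"dy":9,"dz":0,"wx":0,"wy":0,"wz":-0.06},{"dx":-35,"dy":7,"dz":0,"wx":0,"wy":0,"wz":-0.06},{"dx":-36,"dy":5,"dz":0,"wx":0,"wy":0,"wz":-0.06},{"dx":-35,"dy":3,"dz":0,"wx":0,"wy":0,"wz":-0.06},{"dx":-36,"dy":0,"dz":0,"wx":0,"wy":0,"wz":-0.06}]}}

```text
t: 22.95
ee_pos: [528.3, -147.2, 244.4]
tcp_rot: [0.768, 0.64, -0.0, -0.0]
wrist_force: [0.6, -0.4, -1.5]
gripper_width: 15.1
gripper_force: 25.0
```

Call:
{"op": "jog_arm", "data": {"plan": [{"dx":-36,"dy":-1,"dz":0,"wx":0,"wy":0,"wz":-0.06},{"dx":-35,"dy":-4,"dz":0,"wx":0,"wy":0,"wz":-0.06},{"dx":-35,"dy":-5,"dz":0,"wx":0,"wy":0,"wz":-0.06},{"dx":-35,"dy":-8,"dz":0,"wx":0,"wy":0,"wz":-0.06},{"dx":-34,"dy":-10,"dz":0,"wx":0,"wy":0,"wz":-0.06}]}}

```text
t: 23.58
ee_pos: [489.2, -320.8, 244.3]
tcp_rot: [0.664, 0.748, -0.0, -0.0]
wrist_force: [-0.5, 0.7, -1.8]
gripper_width: 14.5
gripper_force: 25.0
```

```bash
python3 w.py 489.4 -320.2 119 6.6 5|sed 's/-0.0}/0}/g'; python3 -c "
from h import *
b=bot.snapshot('scene')[100:280,270:410]
cv2.imwrite('pics/c6.png',cv2.resize(b,(466,600))[:,:,::-1])"
```

```text
t 23.57 [ 489.2 -320.8  244.3] 6.8 tilt [-0.  0. -1.] w 14.5
[{"dx":0,"dy":0,"dz":25,"wz":0.0},{"dx":0,"dy":0,"dz":25,"wz":0.0},{"dx":0,"dy":0,"dz":25,"wz":0.0},{"dx":0,"dy":0,"dz":25,"wz":0.0},{"dx":1,"dy":0,"dz":25,"wz":0.0}]
```

View pics/c6.png

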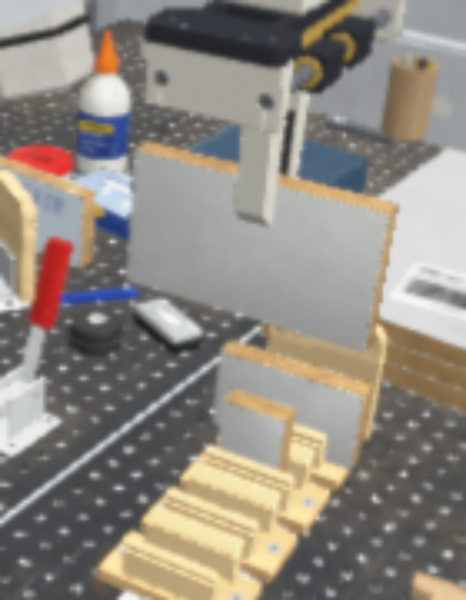

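The tall panel hangs upright and centred, spanning (135..393) with the finger at 256. Lowering it into slot -28.

Call:
{"op": "jog_arm", "data": {"plan": [{"dx":0,"dy":0,"dz":30,"wx":0,"wy":0,"wz":0},{"dx":0,"dy":0,"dz":40,"wx":0,"wy":0,"wz":0},{"dx":0,"dy":0,"dz":32,"wx":0,"wy":0,"wz":0},{"dx":0,"dy":0,"dz":15,"wx":0,"wy":0,"wz":0},{"dx":0,"dy":0,"dz":8,"wx":0,"wy":0,"wz":0}]}}

```text
t: 24.25
ee_pos: [489.7, -319.7, 119.4]
tcp_rot: [0.665, 0.747, -0.0, -0.0]
wrist_force: [-0.1, -0.2, -1.8]
gripper_width: 14.7
gripper_force: 25.0
```

Call:
{"op": "jog_arm", "data": {"plan": [{"dx":0,"dy":0,"dz":8,"wx":0,"wy":0,"wz":0},{"dx":0,"dy":0,"dz":8,"wx":0,"wy":0,"wz":0},{"dx":0,"dy":0,"dz":8,"wx":0,"wy":0,"wz":0},{"dx":0,"dy":0,"dz":7,"wx":0,"wy":0,"wz":0},{"dx":0,"dy":0,"dz":3,"wx":0,"wy":0,"wz":0}]}}

```text
t: 24.88
ee_pos: [489.5, -319.6, 85.1]
tcp_rot: [0.665, 0.747, -0.0, -0.0]
wrist_force: [1.1, -1.0, -1.4]
gripper_width: 14.6
gripper_force: 25.0
```

Call:
{"op": "jog_arm", "data": {"plan": [{"dx":0,"dy":0,"dz":1,"wx":0,"wy":0,"wz":0},{"dx":0,"dy":0,"dz":0,"wx":0,"wy":0,"wz":0},{"dx":0,"dy":0,"dz":0,"wx":0,"wy":0,"wz":0},{"dx":0,"dy":0,"dz":0,"wx":0,"wy":0,"wz":0},{"dx":0,"dy":0,"dz":0,"wx":0,"wy":0,"wz":0}], "grip": 0.4}}

```text
t: 25.5
ee_pos: [489.7, -319.7, 84.8]
tcp_rot: [0.665, 0.747, 0.0, 0.0]
wrist_force: [0.4, -0.8, 0.1]
gripper_width: 37.2
gripper_force: 0.0
```

Call:
{"op": "jog_arm", "data": {"plan": [{"dx":0,"dy":0,"dz":-15,"wx":0,"wy":0,"wz":0},{"dx":0,"dy":0,"dz":-30,"wx":0,"wy":0,"wz":0},{"dx":0,"dy":0,"dz":-35,"wx":0,"wy":0,"wz":0},{"dx":0,"dy":0,"dz":-30,"wx":0,"wy":0,"wz":0},{"dx":0,"dy":0,"dz":-15,"wx":0,"wy":0,"wz":0}]}}

```text
t: 26.12
ee_pos: [490.0, -319.9, 212.3]
tcp_rot: [0.665, 0.747, 0.0, 0.001]
wrist_force: [-0.7, 0.1, -0.6]
gripper_width: 37.1
gripper_force: 0.0
```

```bash
python3 w.py 622.5 31.5 205 -31.2 10|sed 's/-0.0}/0}/g'
```

```text
t 26.12 [ 490.  -319.9  212.3] 6.7 tilt [ 0.002 -0.002 -1.   ] w 37.1
[{"dx":33,"dy":17,"dz":1,"wz":0.07},{"dx":35,"dy":15,"dz":0,"wz":0.06},{"dx":35,"dy":13,"dz":1,"wz":0.07},{"dx":36,"dy":10,"dz":1,"wz":0.06},{"dx":37,"dy":8,"dz":1,"wz":0.07}]
[{"dx":37,"dy":6,"dz":0,"wz":0.07},{"dx":38,"dy":3,"dz":1,"wz":0.06},{"dx":37,"dy":0,"dz":1,"wz":0.07},{"dx":38,"dy":-2,"dz":1,"wz":0.07},{"dx":37,"dy":-4,"dz":0,"wz":0.06}]
```

Call:
{"op": "jog_arm", "data": {"plan": [{"dx":33,"dy":17,"dz":1,"wx":0,"wy":0,"wz":0.07},{"dx":35,"dy":15,"dz":0,"wx":0,"wy":0,"wz":0.06},{"dx":35,"dy":13,"dz":1,"wx":0,"wy":0,"wz":0.07},{"dx":36,"dy":10,"dz":0,"wx":0,"wy":0,"wz":0.06},{"dx":37,"dy":8,"dz":0,"wx":0,"wy":0,"wz":0.07}]}}

```text
t: 26.75
ee_pos: [555.8, -142.7, 207.5]
tcp_rot: [0.779, 0.627, -0.0, -0.0]
wrist_force: [0.3, 0.3, -0.5]
gripper_width: 37.3
gripper_force: 0.0
```

Call:
{"op": "jog_arm", "data": {"plan": [{"dx":37,"dy":6,"dz":0,"wx":0,"wy":0,"wz":0.07},{"dx":38,"dy":3,"dz":0,"wx":0,"wy":0,"wz":0.06},{"dx":37,"dy":0,"dz":0,"wx":0,"wy":0,"wz":0.07},{"dx":38,"dy":-2,"dz":0,"wx":0,"wy":0,"wz":0.07},{"dx":37,"dy":-4,"dz":0,"wx":0,"wy":0,"wz":0.06}]}}

```text
t: 27.38
ee_pos: [622.5, 32.9, 207.5]
tcp_rot: [0.871, 0.491, -0.0, -0.0]
wrist_force: [0.8, -0.9, 0.4]
gripper_width: 37.0
gripper_force: 0.0
```

```bash
python3 w.py 622.5 31.5 66 -31.2 5|sed 's/-0.0}/0}/g'
```

```text
t 27.38 [622.5  32.9 207.5] -31.2 tilt [-0. -0. -1.] w 37.0
[{"dx":0,"dy":0,"dz":28,"wz":0},{"dx":0,"dy":0,"dz":29,"wz":0},{"dx":-1,"dy":0,"dz":28,"wz":0},{"dx":0,"dy":1,"dz":28,"wz":0},{"dx":0,"dy":0,"dz":28,"wz":0}]
```

Call:
{"op": "jog_arm", "data": {"plan": [{"dx":-1,"dy":0,"dz":30,"wx":0,"wy":0,"wz":0},{"dx":0,"dy":0,"dz":40,"wx":0,"wy":0,"wz":0},{"dx":0,"dy":0,"dz":25,"wx":0,"wy":0,"wz":0},{"dx":0,"dy":0,"dz":14,"wx":0,"wy":0,"wz":0},{"dx":0,"dy":0,"dz":8,"wx":0,"wy":0,"wz":0}]}}

```text
t: 28.0
ee_pos: [621.8, 30.8, 90.4]
tcp_rot: [0.871, 0.492, -0.0, -0.0]
wrist_force: [0.4, 0.0, 0.8]
gripper_width: 37.3
gripper_force: 0.0
```

Call:
{"op": "jog_arm", "data": {"plan": [{"dx":0,"dy":0,"dz":8,"wx":0,"wy":0,"wz":0},{"dx":0,"dy":0,"dz":8,"wx":0,"wy":0,"wz":0},{"dx":0,"dy":0,"dz":7,"wx":0,"wy":0,"wz":0},{"dx":0,"dy":0,"dz":0,"wx":0,"wy":0,"wz":0},{"dx":0,"dy":0,"dz":0,"wx":0,"wy":0,"wz":0}]}}

```text
t: 28.62
ee_pos: [621.9, 30.9, 67.9]
tcp_rot: [0.871, 0.492, 0.0, 0.0]
wrist_force: [-0.1, -0.1, 0.5]
gripper_width: 37.2
gripper_force: 0.0
```

Call:
{"op": "jog_arm", "data": {"plan": [{"dx":0,"dy":0,"dz":0,"wx":0,"wy":0,"wz":0},{"dx":0,"dy":0,"dz":0,"wx":0,"wy":0,"wz":0},{"dx":0,"dy":0,"dz":0,"wx":0,"wy":0,"wz":0},{"dx":0,"dy":0,"dz":0,"wx":0,"wy":0,"wz":0},{"dx":0,"dy":0,"dz":0,"wx":0,"wy":0,"wz":0}], "grip": 0.1}}

```text
t: 29.25
ee_pos: [621.8, 30.8, 67.8]
tcp_rot: [0.871, 0.492, 0.0, 0.0]
wrist_force: [-0.5, -0.4, 1.4]
gripper_width: 16.6
gripper_force: 25.0
```

```bash
python3 w.py 622.5 31.5 228 -31.2 4 433.8 -326.6 228 6.6 11|sed 's/-0.0}/0}/g'
```

```text
t 29.25 [621.8  30.8  67.8] -31.1 tilt [ 0. -0. -1.] w 16.6
[{"dx":0,"dy":0,"dz":-40,"wz":0.0},{"dx":0,"dy":0,"dz":-40,"wz":0.0},{"dx":1,"dy":0,"dz":-40,"wz":0.0},{"dx":0,"dy":0,"dz":-40,"wz":0.0},{"dx":-37,"dy":2,"dz":0,"wz":-0.06}]
[{"dx":-37,"dy":0,"dz":0,"wz":-0.06},{"dx":-36,"dy":-2,"dz":0,"wz":-0.06},{"dx":-37,"dy":-5,"dz":0,"wz":-0.06},{"dx":-36,"dy":-6,"dz":0,"wz":-0.06},{"dx":-36,"dy":-9,"dz":0,"wz":-0.06}]
[{"dx":-35,"dy":-11,"dz":0,"wz":-0.06},{"dx":-34,"dy":-13,"dz":0,"wz":-0.06},{"dx":-34,"dy":-15,"dz":0,"wz":-0.06},{"dx":-33,"dy":-17,"dz":0,"wz":-0.06},{"dx":-31,"dy":-19,"dz":0,"wz":-0.06}]
```

Call:
{"op": "jog_arm", "data": {"plan": [{"dx":0,"dy":0,"dz":-40,"wx":0,"wy":0,"wz":0},{"dx":0,"dy":0,"dz":-40,"wx":0,"wy":0,"wz":0},{"dx":1,"dy":0,"dz":-40,"wx":0,"wy":0,"wz":0},{"dx":0,"dy":0,"dz":-40,"wx":0,"wy":0,"wz":0},{"dx":-37,"dy":2,"dz":0,"wx":0,"wy":0,"wz":-0.06}]}}

```text
t: 29.88
ee_pos: [606.0, -0.2, 230.8]
tcp_rot: [0.855, 0.519, 0.002, 0.001]
wrist_force: [-0.1, -0.1, -1.2]
gripper_width: 16.8
gripper_force: 25.0
```

Call:
{"op": "jog_arm", "data": {"plan": [{"dx":-37,"dy":0,"dz":0,"wx":0,"wy":0,"wz":-0.06},{"dx":-36,"dy":-2,"dz":0,"wx":0,"wy":0,"wz":-0.06},{"dx":-37,"dy":-5,"dz":0,"wx":0,"wy":0,"wz":-0.06},{"dx":-36,"dy":-6,"dz":0,"wx":0,"wy":0,"wz":-0.06},{"dx":-36,"dy":-9,"dz":0,"wx":0,"wy":0,"wz":-0.06}]}}

```text
t: 30.5
ee_pos: [518.7, -164.9, 227.4]
tcp_rot: [0.768, 0.64, -0.0, -0.0]
wrist_force: [-0.4, 0.3, -0.8]
gripper_width: 16.6
gripper_force: 25.0
```

Call:
{"op": "jog_arm", "data": {"plan": [{"dx":-35,"dy":-11,"dz":0,"wx":0,"wy":0,"wz":-0.06},{"dx":-34,"dy":-13,"dz":0,"wx":0,"wy":0,"wz":-0.06},{"dx":-34,"dy":-15,"dz":0,"wx":0,"wy":0,"wz":-0.06},{"dx":-33,"dy":-17,"dz":0,"wx":0,"wy":0,"wz":-0.06},{"dx":-31,"dy":-19,"dz":0,"wx":0,"wy":0,"wz":-0.06}]}}

```text
t: 31.12
ee_pos: [433.0, -327.4, 227.5]
tcp_rot: [0.664, 0.748, 0.0, -0.0]
wrist_force: [0.1, -1.2, -2.2]
gripper_width: 16.4
gripper_force: 25.0
```

```bash
python3 w.py 433.8 -326.6 103 6.6 5|sed 's/-0.0}/0}/g'; python3 -c "
from h import *
b=bot.snapshot('scene')[110:290,270:410]
cv2.imwrite('pics/c7.png',cv2.resize(b,(466,600))[:,:,::-1])"
```

```text
t 31.12 [ 433.  -327.4  227.5] 6.8 tilt [-0.  0. -1.] w 16.4
[{"dx":0,"dy":0,"dz":25,"wz":0.0},{"dx":0,"dy":0,"dz":25,"wz":0.0},{"dx":0,"dy":1,"dz":25,"wz":0.0},{"dx":1,"dy":0,"dz":25,"wz":0.0},{"dx":0,"dy":0,"dz":24,"wz":0.0}]
```

View pics/c7.png

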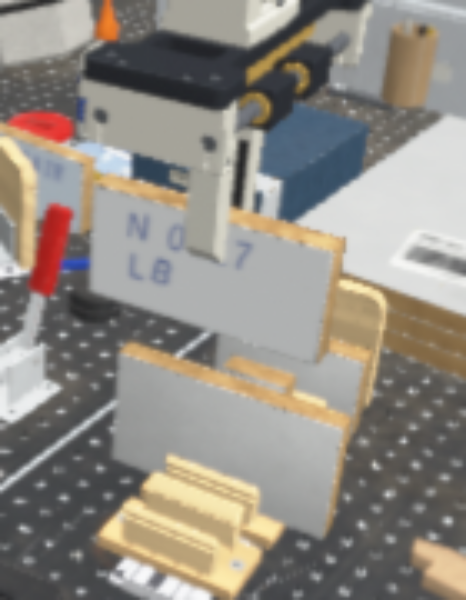

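The tall panel is seated at (230,440), and the long panel hangs upright and centred at (215,265). Lowering it into slot -84.

Call:
{"op": "jog_arm", "data": {"plan": [{"dx":0,"dy":1,"dz":30,"wx":0,"wy":0,"wz":0},{"dx":0,"dy":0,"dz":40,"wx":0,"wy":0,"wz":0},{"dx":0,"dy":0,"dz":32,"wx":0,"wy":0,"wz":0},{"dx":0,"dy":0,"dz":15,"wx":0,"wy":0,"wz":0},{"dx":0,"dy":0,"dz":8,"wx":0,"wy":0,"wz":0}]}}

```text
t: 31.8
ee_pos: [434.8, -326.4, 102.5]
tcp_rot: [0.665, 0.747, -0.0, -0.0]
wrist_force: [-0.1, -0.0, -0.7]
gripper_width: 16.7
gripper_force: 25.0
```

Call:
{"op": "jog_arm", "data": {"plan": [{"dx":0,"dy":0,"dz":8,"wx":0,"wy":0,"wz":0},{"dx":0,"dy":0,"dz":8,"wx":0,"wy":0,"wz":0},{"dx":0,"dy":0,"dz":8,"wx":0,"wy":0,"wz":0},{"dx":0,"dy":0,"dz":7,"wx":0,"wy":0,"wz":0},{"dx":0,"dy":0,"dz":3,"wx":0,"wy":0,"wz":0}]}}

```text
t: 32.42
ee_pos: [434.6, -326.3, 68.2]
tcp_rot: [0.665, 0.747, -0.0, -0.0]
wrist_force: [-3.2, 0.0, 0.1]
gripper_width: 16.3
gripper_force: 25.0
```

Call:
{"op": "jog_arm", "data": {"plan": [{"dx":0,"dy":0,"dz":1,"wx":0,"wy":0,"wz":0},{"dx":0,"dy":0,"dz":0,"wx":0,"wy":0,"wz":0},{"dx":0,"dy":0,"dz":0,"wx":0,"wy":0,"wz":0},{"dx":0,"dy":0,"dz":0,"wx":0,"wy":0,"wz":0},{"dx":0,"dy":0,"dz":0,"wx":0,"wy":0,"wz":0}], "grip": 0.4}}

```text
t: 33.05
ee_pos: [434.8, -326.4, 67.8]
tcp_rot: [0.665, 0.747, 0.0, 0.0]
wrist_force: [-0.4, 0.5, -0.1]
gripper_width: 37.4
gripper_force: 0.0
```

Call:
{"op": "jog_arm", "data": {"plan": [{"dx":0,"dy":0,"dz":-15,"wx":0,"wy":0,"wz":0},{"dx":0,"dy":0,"dz":-30,"wx":0,"wy":0,"wz":0},{"dx":0,"dy":0,"dz":-40,"wx":0,"wy":0,"wz":0},{"dx":0,"dy":0,"dz":-40,"wx":0,"wy":0,"wz":0},{"dx":0,"dy":0,"dz":-20,"wx":0,"wy":0,"wz":0}]}}

```text
t: 33.67
ee_pos: [435.1, -326.7, 215.8]
tcp_rot: [0.665, 0.747, 0.0, 0.002]
wrist_force: [0.3, -0.9, -0.6]
gripper_width: 37.2
gripper_force: 0.0
```

```bash
python3 w.py 480 60 215 -20 10|sed 's/-0.0}/0}/g'
```

```text
t 33.67 [ 435.1 -326.7  215.8] 6.7 tilt [ 0.002 -0.002 -1.   ] w 37.2
[{"dx":38,"dy":9,"dz":0,"wz":0.05},{"dx":38,"dy":7,"dz":0,"wz":0.04},{"dx":39,"dy":6,"dz":0,"wz":0.05},{"dx":38,"dy":3,"dz":0,"wz":0.05},{"dx":39,"dy":2,"dz":0,"wz":0.04}]
[{"dx":39,"dy":0,"dz":0,"wz":0.05},{"dx":39,"dy":-2,"dz":1,"wz":0.05},{"dx":39,"dy":-4,"dz":0,"wz":0.04},{"dx":38,"dy":-5,"dz":0,"wz":0.05},{"dx":39,"dy":-7,"dz":0,"wz":0.05}]
```

Moving clear for a final look.

Call:
{"op": "jog_arm", "data": {"plan": [{"dx":38,"dy":9,"dz":0,"wx":0,"wy":0,"wz":0.05},{"dx":38,"dy":7,"dz":0,"wx":0,"wy":0,"wz":0.04},{"dx":39,"dy":6,"dz":0,"wx":0,"wy":0,"wz":0.05},{"dx":38,"dy":3,"dz":0,"wx":0,"wy":0,"wz":0.05},{"dx":39,"dy":2,"dz":0,"wx":0,"wy":0,"wz":0.04}]}}

```text
t: 34.3
ee_pos: [457.1, -132.1, 212.5]
tcp_rot: [0.746, 0.665, -0.0, -0.0]
wrist_force: [0.9, -0.4, 0.0]
gripper_width: 36.8
gripper_force: 0.0
```

Call:
{"op": "jog_arm", "data": {"plan": [{"dx":39,"dy":0,"dz":0,"wx":0,"wy":0,"wz":0.05},{"dx":39,"dy":-2,"dz":0,"wx":0,"wy":0,"wz":0.05},{"dx":39,"dy":-4,"dz":0,"wx":0,"wy":0,"wz":0.04},{"dx":38,"dy":-5,"dz":0,"wx":0,"wy":0,"wz":0.05},{"dx":39,"dy":-7,"dz":0,"wx":0,"wy":0,"wz":0.05}]}}

```text
t: 34.92
ee_pos: [479.9, 61.8, 212.5]
tcp_rot: [0.821, 0.571, -0.0, -0.0]
wrist_force: [-0.8, -0.0, 0.5]
gripper_width: 37.1
gripper_force: 0.0
```

```bash
python3 chk.py panel_mid 84 panel_small 28 panel_tall -28 panel_long -84; python3 -c "
from h import *
a=bot.snapshot('top')[120:290,320:430]; o=cv2.imread('pics/ov9.png')
cv2.imwrite('pics/fin.png',np.hstack([cv2.resize(o,(400,600)),cv2.resize(a,(390,600))[:,:,::-1]]))"
```

```text
panel_mid ['top'] [ 5.9885e+02 -2.9965e+02  1.7000e-01  2.1000e-01] rack x,y [83.1  4.9]
panel_mid ['scene'] [ 5.9769e+02 -3.0215e+02  5.0000e-02  1.6000e-01] rack x,y [81.6  2.5]
panel_small ['top'] [ 5.4220e+02 -3.0261e+02  1.1000e-01  1.6000e-01] rack x,y [26.4  8.4]
panel_small ['scene'] [ 5.77436e+03  7.01946e+03 -6.70000e-01  1.00000e+00] rack x,y [6064.2 6681.7]
panel_tall ['top'] [ 4.8857e+02 -3.1317e+02  1.3000e-01  1.3000e-01] rack x,y [-28.1   4.1]
panel_tall ['scene'] [ 4.8936e+02 -3.1479e+02  9.0000e-02  2.0000e-01] rack x,y [-27.4   2.4]
panel_long ['top'] [ 4.3418e+02 -3.2247e+02  1.2000e-01  1.7000e-01] rack x,y [-83.1   1.1]
panel_long ['scene'] [ 4.2689e+02 -3.2559e+02  1.2000e-01  2.4000e-01] rack x,y [-90.7  -1.2]
```

View pics/fin.png

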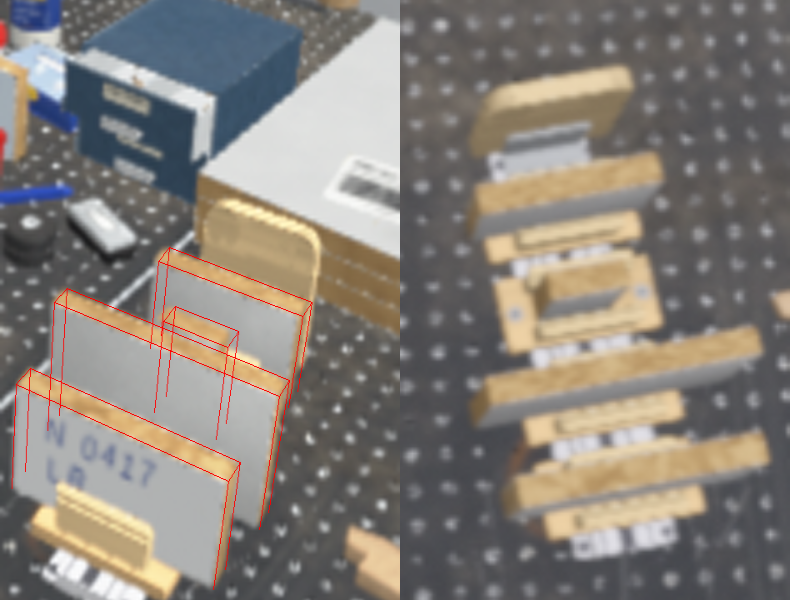

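All four stand upright in the right slots. The measured y offsets are about 3 mm for mid, tall and long, but 5–8 mm for small. I'll use the last picture for an overlay check in the top view.

```bash
python3 - <<'E'
from fit import *
E=(516.9,-314,.115); c,s=np.cos(E[2]),np.sin(E[2])
a=bot.snapshot('top'); x0,y0,S=330,140,8
big=cv2.resize(a[y0:y0+75,x0:x0+100],None,fx=S,fy=S,interpolation=cv2.INTER_CUBIC)
def dr(b,idx,col):
    w=np.c_[E[0]+c*b[:,0]-s*b[:,1],E[1]+s*b[:,0]+c*b[:,1],b[:,2]]
    q=np.round((proj('top',w)+.5-[x0,y0])*S).astype(int)
    for i,j in idx: cv2.line(big,tuple(map(int,q[i])),tuple(map(int,q[j])),col,1)
top=((1,3),(5,7),(1,5),(3,7)); bot_=((0,2),(4,6),(0,4),(2,6))
for x in(84,28): dr(box((x,0),(44,92),12,22),top,(0,255,0))
for x,k in((84,'panel_mid'),(28,'panel_small')):
    for y,col in((0,(255,0,0)),(8,(0,0,255))): dr(box((x,y),P[k],22,22+P[k][2]),top,col)
cv2.imwrite('pics/ovt.png',big[:,:,::-1])
E
```

```text
(no output)
```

View pics/ovt.png

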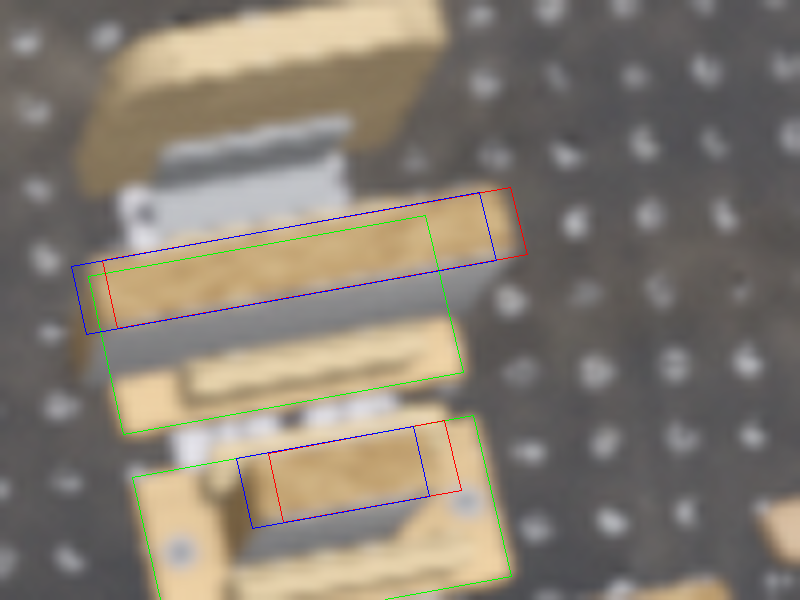

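The green holder outlines match the bases. Against the red (0) and blue (8 mm) boxes, mid sits at about +4 mm and small at about +7 mm, both well inside 15 mm. Handing in.

```bash
python3 -c "
from cell import bot
print(bot.close_job())"
```

```text
the job is handed in; nothing more can be done
None
```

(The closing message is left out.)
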